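# Set a flat bar to its saw line and clamp it

### The job

Set the steel flat bar up for sawing by pushing with the fingertips only; do not pinch or lift it. Push the bar flat against the bright fence of the dark steel block and slide it along the fence until its blue end hangs out over the block's front edge with the scribed line level with that edge (35 mm of overhang), then push the red clamp handle over and down as far as it goes, so that the clamp locks and its foot holds the bar there. Take the hand away and leave the other things on the bench where they are.

Things in the scene. Friction and masses are not known exactly. Their poses are not given: they have to be found in the camera images.
- saw_block: dark steel cut-off block bolted to the bench, 110 x 140 x 30 mm. x runs from its front edge (-x, towards the robot) to the back, z up. Origin: on its underside, midway along, straight below the fence's working face; it spans x -55 to 55, y -62 to 78 mm, top at z 30. Fence: bright aluminium strip on top, y 0 to 14, 12 mm high, its working face (y = 0) looking to -y, where the bar lies
- block_edge (a point): point on the block's top front edge (30 mm above the bench) in line with the fence's working face; axes as saw_block: y along the front edge, x square to it towards the back
- flat_bar: loose steel bar with two holes, 120 x 40 x 8 mm, about 0.3 kg, lying on the block. Origin: centre of its underside; x along it, the blue 35 mm end at -x (towards the front edge), z up. It starts back from the front edge (its back end may stick out behind the block), up to 0.1 rad askew, its middle 9 to 18 mm off the fence. Slides with a push of 2 to 3 N
- scribed_line (a point): middle of the scribed line across the bar's top, where the blue dye ends, 35 mm from the bar's blue end
- clamp_handle (a joint): toggle clamp handle, rad: 0 upright (open), 1.53 fully closed at a solid stop (nearly level, pointing to the block's +y, the side away from the bar). Closing it swings the clamp bar the other way, down onto the flat bar. It stays where it is left (0.1 to 0.2 N m to move it); the foot is squeezed from about 1.3 on, and past dead centre (1.48) it locks by itself
- handle_hinge (a point): hinge of the clamp handle, on the block at x -30, y 66 mm, 60 mm above the bench; the handle turns about the block's x axis. The clamp's bracket is 34 mm wide, y 20 to 76 mm, up to 62 mm above the bench
- handle_end (a point): point on the middle line of the red handle grip, 65 mm from the hinge; the grip is 16 mm thick and ends 85 mm from the hinge. At joint 0 the handle leans 3 degrees from upright towards the fence; the joint value is how far it has turned from there towards the block's +y
- clamp_bar: clamp bar with a rubber foot 15 mm across; origin at its hinge, 36 mm from the handle hinge on the fence's side. Open it stands up between fence and handle, its tip about 105 mm above the bench; closed, the foot presses on the flat bar at saw_block x -30, y -20 mm
- marker: black marker pen lying on the bench, 122 x 14 x 14 mm, to be left alone; origin at the centre of its underside
- seal_tape: roll of thread seal tape lying flat on the bench, 49 mm across, 14 mm high, to be left alone; origin at the centre of its underside
- conduit_body_b: grey cast conduit body lying on the bench, 36 x 130 x 39 mm, to be left alone; origin at the centre of its underside

How it is judged:
By the outcome, as a careful person would: the job done as asked, in the order asked, and still so for the second after the job is handed in, with the robot touching nothing.
It also fails if it takes over 67 s, if anything falls off the work surface, if the arm or the gripper's body presses on something with over 40 N, if the wrist force passes 120 N, or if a joint passes its speed limit or range.

### The arm

A 6-joint arm with a two-finger parallel gripper is mounted at the origin on a cart in front of the work surface, level with it; the furniture and walls round the work are solid. World frame = base frame: x ahead of the robot, y to its left, z up, the work surface at z = 0. Lengths are in mm, angles in rad, forces in N, time in s.
With the tool pointing down it reaches from about 300 to 950 mm from the base axis. Payload 3.1 kg.
Tool frame: the origin (TCP) lies on the centre line of the jaws, within the pads' length; the fingertips stand 19 mm ahead of it and the grasp point (between the pads) is the TCP; x points along the fingers, z is the direction in which the jaws open and shut, and the axes are right-handed (so a half turn about x gives the same grasp; the last joint's range is limited). The gripper opens to 85 mm and grips with 20 to 120 N. Pads are 22 mm wide; open, the fingers measure 114 mm over their backs; the gripper's body (76 mm by 85 mm) begins 54 mm behind the grasp point. The pads swing forward as they close: fully open they stand 13 mm farther back than shut.
Start: joints at [1.234, 0.308, 1.634, -0, 1.2, -0.07], TCP at [164.805, 602.886, 218.472] pointing down, gripper open.
Joint ranges: [-3.06, 3.06], [-0.79, 1.96], [0.05, 2.63], [-1.19, 4.34], [0.05, 2.64], [-2.94, 2.94]. Speed limits (rad/s): [2.79, 2.79, 3.14, 3.14, 3.14, 3.14].

### API

Orientations are given as a unit quaternion [w, x, y, z].
In Python, from cell import bot, vision, job gives the robot as it stands.
- The arm moves only by the shell command python3 -m creep 'ROWS' [FORCE]. ROWS is JSON, a list of rows, each an object with "xyz": the shift along the tool's x, y, z in units of 40 mm (1.0 is 40 mm), a list of three; "turn": the turn about the tool's x in units of 5 degrees (1.0 is 5 degrees); "jaw": the finger opening in mm, from 0 to 85.4. A call has 1 to 5 rows; each row is the pose to reach, as a shift and turn from the pose measured when the call began, along the tool's axes at that moment; what a row does not reach only later rows make up. A row lasts 1/12 s, in which the tool goes at most 41.7 mm and 7.16 degrees, less where a joint would pass 70% of its speed; a pose out of reach is approached as far as the arm can. A call with a gripper value outside its range is refused whole. The fingers move at their own pace and stop on an object; FORCE is the grip in N (left out, the last holds). Time passes only in rows, so rows that repeat a pose let the fingers close. It gives the time, the measured TCP pose, the force and the opening at its end, in the units of the state.
- bot.get_obs(): the state, without advancing time (a new reading comes with each control period).
- vision.capture(name): name is "scene" or "side" or "wrist"; returns the picture (384x512x3 uint8, red, green, blue); there is no depth.
- vision.camera_model(name): a dict with "intrinsics" (3x3 intrinsics, pixels), "dist" ([k1, k2, p1, p2, k3] as OpenCV has them; the pictures are not rectified), "rvec" (rotation vector, rad) and "tvec" (3), from world to camera coordinates, as OpenCV has them; the wrist camera has in their place "mount" (4x4, takes a point from camera to tool coordinates, whose origin is the TCP and whose axes are the tool frame's). Camera axes: x right, y down, z forward; pixel columns grow to the right and rows downward; lengths in mm; the calibration is good to about 2 mm. A picture is of the moment at which its call begins: read the wrist's pose just before it. camera_model takes no time and is no camera call.
- job.hand_in(): hands the job in, once; it reports no verdict.
The state is a dict: "time": time; "joint_pos": joint angles; "joint_velocities": joint speeds; "effort": joint torques, N m; "tcp_pos": TCP position; "tcp_rot": TCP orientation; "force": force on the tool from outside, world axes, zero at the start; "moment": the same for the moment, N m; "finger_gap": finger opening in mm.
Only numpy, scipy, OpenCV 4.12 (cv2) and the standard library are available. Lean on these libraries where they do the work, as an engineer would, in place of code of your own. Each camera call takes 0.05 s, during which the arm holds its last target.

## Working session

There is one attempt and no reset: what is moved stays moved. The work goes in short steps, Python scripts to look and compute and a shell command to move; the robot and the scene stay as the last step left them, time stands still between calls to the robot, and variables do not carry over. Pictures are saved under pics/ and viewed, and the job is handed in when it is done.

```bash
ls; mkdir -p pics
python3 - <<'E'
from cell import bot, vision, job
import cv2
o=bot.get_obs(); print({k:o[k] for k in('time','tcp_pos','tcp_rot','force','finger_gap')})
for n in('scene','side','wrist'):
    im=vision.capture(n); cv2.imwrite(f'pics/{n}0.png',im[:,:,::-1]); 
    print(n,vision.camera_model(n))
E
```

```text
pics
{'time': 0.0, 'tcp_pos': array([164.52190125, 602.06918172, 217.23972678]), 'tcp_rot': array([ 0.56137492, -0.42951863,  0.56273835,  0.42859946]), 'force': array([-0.09973559, -0.36065535, -0.71809168]), 'finger_gap': 85.48459217898385}
scene {'intrinsics': array([[435.62827576,   0.        , 245.77199928],
       [  0.        , 435.62827576, 186.93729766],
       [  0.        ,   0.        ,   1.        ]]), 'dist': array([-0.11358162,  0.        ,  0.        ,  0.        ,  0.        ]), 'rvec': array([ 2.12014985, -1.19179803,  0.47065397]), 'tvec': array([-596.36018077,  250.00709124,  898.12847278])}
side {'intrinsics': array([[494.45756009,   0.        , 252.57477177],
       [  0.        , 494.45756009, 195.07263664],
       [  0.        ,   0.        ,   1.        ]]), 'dist': array([-0.11596488,  0.        ,  0.        ,  0.        ,  0.        ]), 'rvec': array([ 0.04836621, -2.8359769 ,  1.34663358]), 'tvec': array([531.66027759, 329.54022185, 866.43630024])}
wrist {'intrinsics': array([[298.71780643,   0.        , 250.56617364],
       [  0.        , 298.71780643, 193.11679756],
       [  0.        ,   0.        ,   1.        ]]), 'dist': array([-0.03099355,  0.        ,  0.        ,  0.        ,  0.        ]), 'mount': array([[-1.15335378e-04, -3.28682386e-01,  9.44440509e-01,
        -1.54579142e+02],
       [-2.35834940e-04, -9.44440480e-01, -3.28682405e-01,
         8.34344881e+01],
       [ 9.99999966e-01, -2.60640780e-04,  3.14126086e-05,
        -1.10274744e+00],
       [ 0.00000000e+00,  0.00000000e+00,  0.00000000e+00,
         1.00000000e+00]])}
```

View pics/scene0.png

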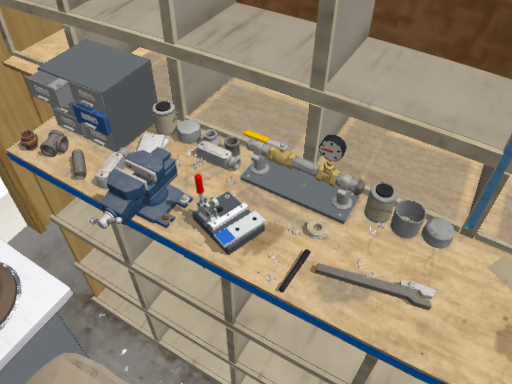

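View pics/side0.png

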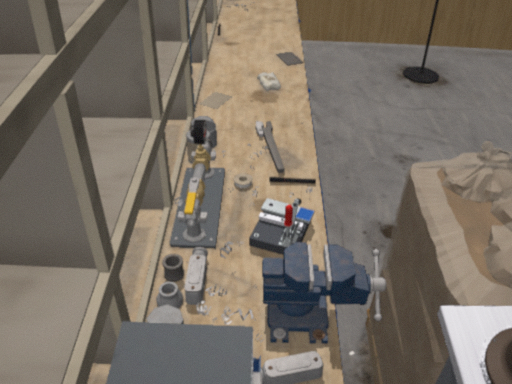

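View pics/wrist0.png

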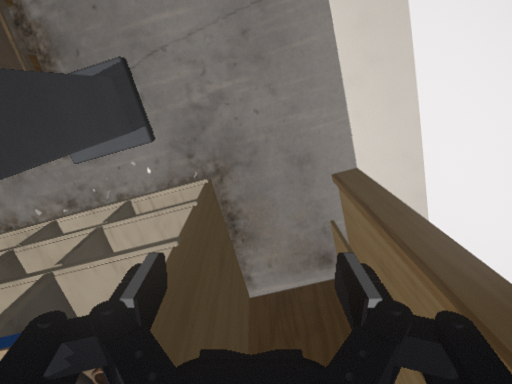

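```bash
cat > h.py <<'E'
import numpy as np, cv2
from cell import bot, vision, job
from scipy.spatial.transform import Rotation as R
def Rt(q): return R.from_quat([q[1],q[2],q[3],q[0]]).as_matrix()
def cam(n,o=None):
    m=vision.camera_model(n);K=m['intrinsics'];d=m['dist']
    if 'mount' in m:
        o=o or bot.get_obs(); T=np.eye(4);T[:3,:3]=Rt(o['tcp_rot']);T[:3,3]=o['tcp_pos']
        W=np.linalg.inv(T@m['mount'])
        return K,d,W[:3,:3],W[:3,3]
    return K,d,cv2.Rodrigues(m['rvec'])[0],m['tvec']
def ray(c,uv):
    K,d,Rm,t=c
    p=cv2.undistortPoints(np.array([[uv]],float),K,d)[0,0]
    return -Rm.T@t, Rm.T@np.array([p[0],p[1],1.])
def onz(c,uv,z):
    C,v=ray(c,uv); return C+v*(z-C[2])/v[2]
def proj(c,P):
    K,d,Rm,t=c
    return cv2.projectPoints(np.array(P,float).reshape(-1,1,3),cv2.Rodrigues(Rm)[0],t,K,d)[0][:,0]
def tri(c1,u1,c2,u2):
    A=[];b=[]
    for c,u in((c1,u1),(c2,u2)):
        C,v=ray(c,u);v/=np.linalg.norm(v);M=np.eye(3)-np.outer(v,v);A.append(M);b.append(M@C)
    return np.linalg.lstsq(np.vstack(A),np.hstack(b),rcond=None)[0]
def crop(im,x0,y0,w,h,s,f):
    cv2.imwrite(f,cv2.resize(im[y0:y0+h,x0:x0+w,::-1],None,fx=s,fy=s,interpolation=cv2.INTER_CUBIC))
E
python3 - <<'E'
import cv2
from h import *
a=cv2.imread('pics/scene0.png')[:,:,::-1];crop(a,170,160,110,90,7,'pics/s1.png')
a=cv2.imread('pics/side0.png')[:,:,::-1];crop(a,235,165,110,90,7,'pics/d1.png')
E
```

```text
(no output)
```

View pics/s1.png

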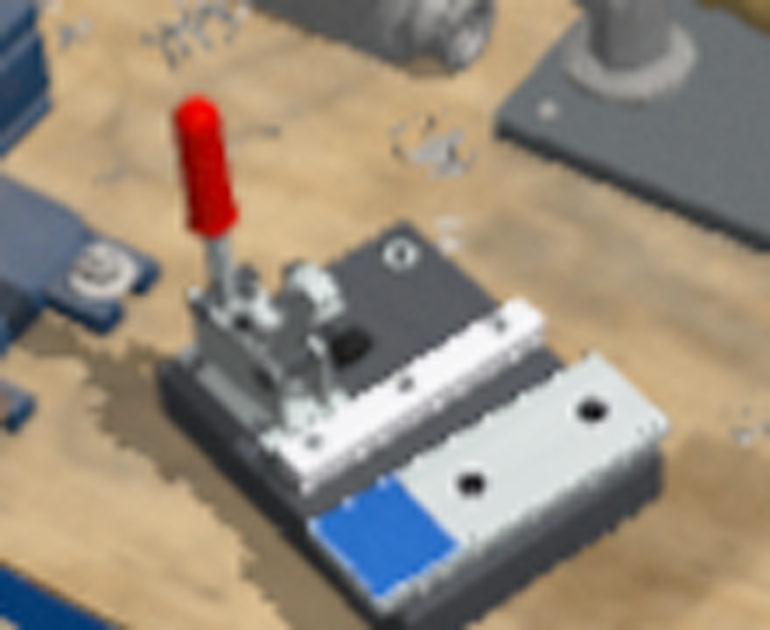

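View pics/d1.png

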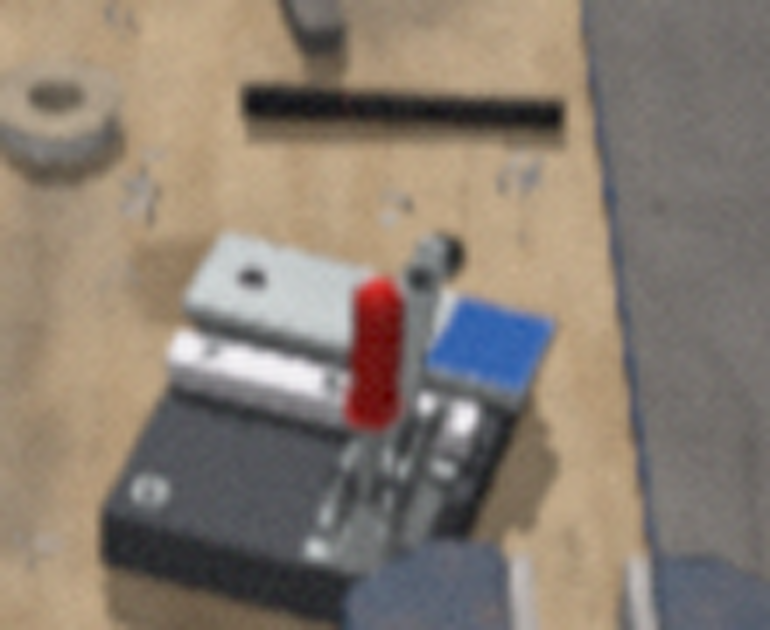

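Run:
```python
from h import *
np.set_printoptions(precision=1,suppress=True)
s=cam('scene');d=cam('side')
S=lambda x,y:((x+.5)/7-.5+170,(y+.5)/7-.5+160)
D=lambda x,y:((x+.5)/7-.5+235,(y+.5)/7-.5+165)
for n,p,z in [('bar f+',(312,525),38),('bar f-',(382,600),38),('bar b+',(600,355),38),('bar b-',(668,425),38),('dye+',(395,478),38),('dye-',(460,545),38),
 ('blk f+',(163,372),30),('blk b+',(403,225),30),('fen f-',(305,475),42),('fen b-',(545,320),42),('fen b+',(517,298),42),('fen f+',(270,438),42)]:
    print('S',n,onz(s,S(*p),z))
for n,p,z in [('bar f+',(520,392),38),('bar f-',(553,318),38),('bar b+',(187,300),38),('bar b-',(225,235),38),('dye+',(430,362),38),('dye-',(463,298),38),('blk b+',(103,515),30),('fen b+',(170,368),42),('fen b-',(185,333),42)]:
    print('D',n,onz(d,D(*p),z))
print('handle top',tri(s,S(197,100),d,D(380,285)),'grip base',tri(s,S(212,230),d,D(372,420)))
o=bot.get_obs();print(Rt(o['tcp_rot']))
```

```text
S bar f+ [ 409.3 -365.6   38. ]
S bar f- [ 396.2 -401.2   38. ]
S bar b+ [ 519.1 -408.1   38. ]
S bar b- [ 504.5 -442.8   38. ]
S dye+ [ 439.2 -377.9   38. ]
S dye- [ 427.2 -410.6   38. ]
S blk f+ [ 441.7 -281.7   30. ]
S blk b+ [ 541.1 -314.2   30. ]
S fen f- [ 422.5 -354.1   42. ]
S fen b- [ 519.9 -386.    42. ]
S fen b+ [ 523.5 -372.6   42. ]
S fen f+ [ 429.3 -335.6   42. ]
D bar f+ [ 413.7 -364.9   38. ]
D bar f- [ 400.4 -402.4   38. ]
D bar b+ [ 523.4 -406.6   38. ]
D bar b- [ 510.9 -441.5   38. ]
D dye+ [ 442.7 -378.5   38. ]
D dye- [ 430.3 -411.5   38. ]
D blk b+ [ 548.4 -310.2   30. ]
D fen b+ [ 528.5 -367.5   42. ]
D fen b- [ 523.9 -385.1   42. ]
handle top [ 466.9 -291.   144. ] grip base [ 465.1 -293.4   87.7]
[[-0.  -1.   0.3]
 [-0.   0.3  1. ]
 [-1.   0.  -0. ]]
```

Run:
```python
from h import *
np.set_printoptions(precision=0,suppress=True)
s=cam('scene');d=cam('side')
for n,a,b in [('vise jaw top R',(176,160),(340,250)),('cab front top R?',(108,75),(252,325))]:
    print(n,tri(s,a,d,b))
for n,a in [('vise bolt',(184,200)),('vise jaw',(170,150)),('visehandle',(97,220)),('cab corner',(115,145)),('edge',(250,278)),('edge l',(20,155))]:
    print(n,[onz(s,a,z) for z in (0,100,150)])
for n,a in [('jaw near blk',(335,250)),('jaw near blk2',(268,262)),('handle',(378,285)),('front jaw',(365,270))]:
    print('D',n,[onz(d,a,z) for z in (0,100,150)])
```

```text
vise jaw top R [ 418. -208.  145.]
cab front top R? [548.  58. 233.]
vise bolt [array([ 483., -220.,    0.]), array([ 417., -284.,  100.]), array([ 383., -316.,  150.])]
vise jaw [array([616., -70.,   0.]), array([ 533., -152.,  100.]), array([ 492., -193.,  150.])]
visehandle [array([318., -75.,   0.]), array([ 272., -157.,  100.]), array([ 248., -197.,  150.])]
cab corner [array([551.,  83.,   0.]), array([476., -17., 100.]), array([438., -68., 150.])]
edge [array([ 374., -481.,    0.]), array([ 321., -513.,  100.]), array([ 294., -529.,  150.])]
edge l [array([373., 300.,   0.]), array([320., 173., 100.]), array([294., 109., 150.])]
D jaw near blk [array([ 354., -310.,    0.]), array([ 376., -211.,  100.]), array([ 387., -162.,  150.])]
D jaw near blk2 [array([ 506., -268.,    0.]), array([ 508., -174.,  100.]), array([ 510., -127.,  150.])]
D handle [array([ 273., -209.,    0.]), array([ 305., -123.,  100.]), array([321., -80., 150.])]
D front jaw [array([ 295., -251.,    0.]), array([ 324., -160.,  100.]), array([ 338., -114.,  150.])]
```

Run:
```python
from h import *
a=cv2.imread('pics/scene0.png')[:,:,::-1];crop(a,70,110,160,120,5,'pics/s2.png')
a=cv2.imread('pics/side0.png')[:,:,::-1];crop(a,230,200,160,120,5,'pics/d2.png')
```

```text
(no output)
```

View pics/s2.png

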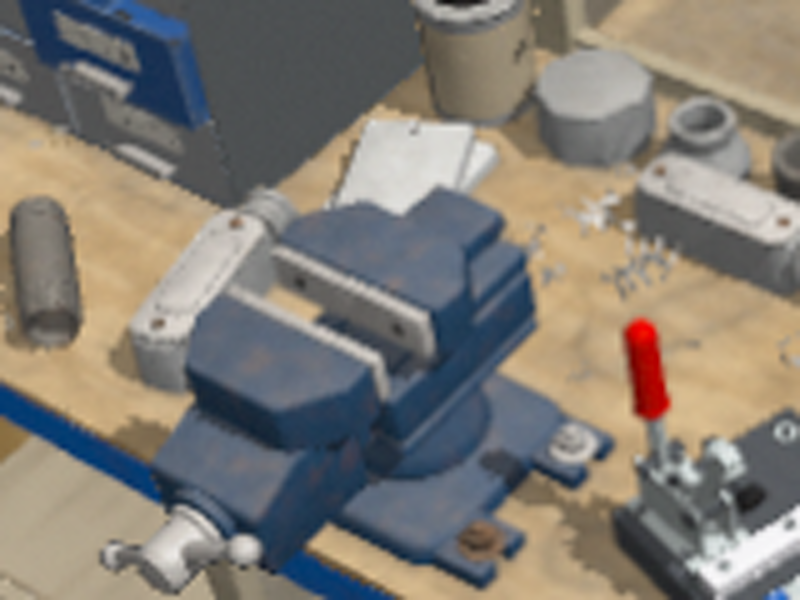

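View pics/d2.png

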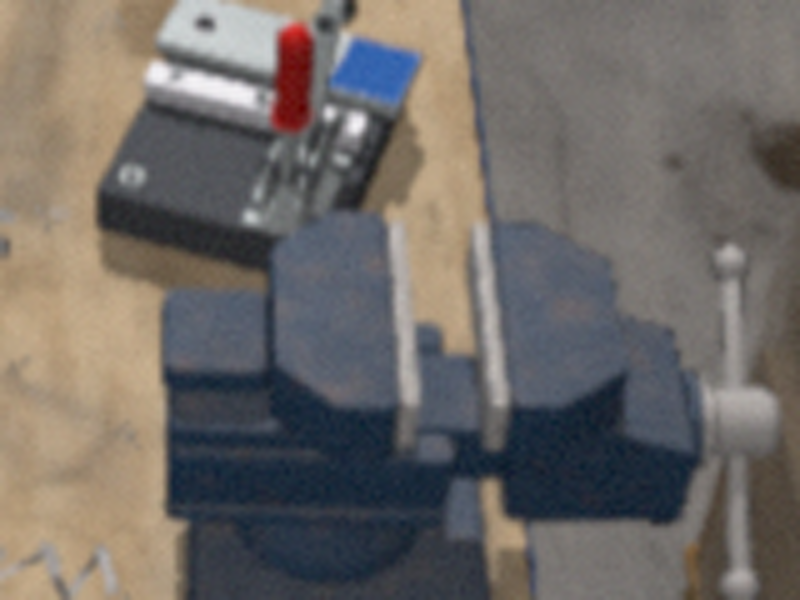

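Run:
```python
from h import *
np.set_printoptions(precision=0,suppress=True)
s=cam('scene');d=cam('side')
S=lambda x,y:((x+.5)/5-.5+70,(y+.5)/5-.5+110)
D=lambda x,y:((x+.5)/5-.5+230,(y+.5)/5-.5+200)
print(tri(s,S(437,308),d,D(390,222)),tri(s,S(385,362),d,D(480,225)),tri(s,S(470,262),d,D(290,240)))
print(tri(s,S(497,222),d,D(270,295)))
```

```text
[ 435. -196.  130.] [ 398. -197.  128.] [ 471. -187.  127.]
[ 490. -174.  120.]
```

```bash
cat >> h.py <<'E'
TH=-0.316; BO=np.array([468.5,-369.,0.])
def Bm():
    c,s_=np.cos(TH),np.sin(TH); return np.array([[c,-s_,0],[s_,c,0],[0,0,1.]])
def go(P):  # world target -> shift in units
    o=bot.get_obs(); return Rt(o['tcp_rot']).T@(np.array(P)-o['tcp_pos'])/40
def gob(p): return go(BO+Bm()@np.array(p,float))
def st():
    o=bot.get_obs(); Rm=Rt(o['tcp_rot'])
    np.set_printoptions(precision=2,suppress=True)
    print('t',round(o['time'],2),'tcp',o['tcp_pos'],'blk',Bm().T@(o['tcp_pos']-BO),'F_blk',Bm().T@o['force'],'gap',round(o['finger_gap'],1))
    print('yaw of tool z in block deg',np.degrees(np.arctan2(*(Bm().T@Rm[:,2])[[0,1]])),'tilt',Rm[2])
E
python3 -c "
from h import *
st();print(go([440,-360,290]))"
```

```text
t 0.15 tcp [164.59 602.25 217.5 ] blk [-590.69  828.72  217.5 ] F_blk [ 1.08 -0.06 -0.25] gap 85.5
yaw of tool z in block deg -2.820980122880035 tilt [-1.  0. -0.]
[ -1.78 -12.98 -21.39]
```

```bash
python3 -m creep '[{"xyz":[-1,0,0],"turn":0,"jaw":0},{"xyz":[-1.8,-0.5,-0.5],"turn":0,"jaw":0},{"xyz":[-1.8,-1,-1.4],"turn":0,"jaw":0},{"xyz":[-1.8,-1.5,-2.3],"turn":0,"jaw":0},{"xyz":[-1.8,-2,-3.2],"turn":0,"jaw":0}]'; python3 -c "
from h import *
st();print(go([440,-360,290]))"
```

```text
time: 0.57
tcp_pos: [208.3, 456.6, 290.2]
tcp_rot: [0.562, -0.43, 0.562, 0.429]
force: [0.6, -0.7, 0.1]
finger_gap: 25.5
t 0.57 tcp [208.31 456.57 290.18] blk [-503.87  703.84  290.18] F_blk [ 0.78 -0.51  0.1 ] gap 25.5
yaw of tool z in block deg -2.879824635261365 tilt [-1. -0. -0.]
[  0.03 -10.95 -18.18]
```

```bash
python3 -m creep '[{"xyz":[0,-1,-1],"turn":0,"jaw":0},{"xyz":[0,-2,-2],"turn":0,"jaw":0},{"xyz":[0,-3,-3],"turn":0,"jaw":0},{"xyz":[0,-4,-4],"turn":0,"jaw":0},{"xyz":[0,-4,-5],"turn":0,"jaw":0}]'; python3 -m creep '[{"xyz":[0,-1,-1],"turn":0,"jaw":0},{"xyz":[0,-2,-2],"turn":0,"jaw":0},{"xyz":[0,-3,-3],"turn":0,"jaw":0},{"xyz":[0,-4,-4],"turn":0,"jaw":0},{"xyz":[0,-4,-5],"turn":0,"jaw":0}]';python3 -c "
from h import *
st();print(go([440,-360,290]))"
```

```text
time: 0.98
tcp_pos: [300.9, 270.7, 290.5]
tcp_rot: [0.562, -0.43, 0.561, 0.429]
force: [0.8, -0.2, -0.1]
finger_gap: -0.0
time: 1.4
tcp_pos: [393.2, 85.4, 291.1]
tcp_rot: [0.563, -0.43, 0.561, 0.428]
force: [-0.7, -0.2, 0.7]
finger_gap: -0.1
t 1.4 tcp [393.2   85.44 291.1 ] blk [-212.8   408.54  291.1 ] F_blk [-0.63 -0.44  0.66] gap -0.1
yaw of tool z in block deg -2.8888739232780307 tilt [-1. -0.  0.]
[  0.03  -4.05 -10.44]
```

```bash
python3 -m creep '[{"xyz":[0,-0.4,-1],"turn":0.2,"jaw":0},{"xyz":[0,-0.8,-2],"turn":0.4,"jaw":0},{"xyz":[0,-1.2,-3],"turn":0.6,"jaw":0},{"xyz":[0,-1.6,-4],"turn":0.6,"jaw":0},{"xyz":[0,-2,-5],"turn":0.6,"jaw":0}]'; python3 -c "
from h import *
st();print(go([440,-360,230]))"
```

```text
time: 1.82
tcp_pos: [416.4, -121.6, 291.2]
tcp_rot: [0.574, -0.415, 0.572, 0.413]
force: [0.7, -0.0, 0.5]
finger_gap: 0.2
t 1.82 tcp [ 416.4  -121.63  291.23] blk [-126.39  218.93  291.23] F_blk [0.64 0.18 0.47] gap 0.2
yaw of tool z in block deg 0.13830211888628405 tilt [-1. -0.  0.]
[ 1.53 -2.42 -5.48]
```

```bash
python3 -m creep '[{"xyz":[0,-0.5,-1],"turn":0,"jaw":0},{"xyz":[0,-1,-2],"turn":0,"jaw":0},{"xyz":[0,-1.5,-3],"turn":0,"jaw":0},{"xyz":[0.5,-2,-4],"turn":0,"jaw":0},{"xyz":[1,-2.3,-4.8],"turn":0,"jaw":0}]';  python3 -m creep '[{"xyz":[0.5,-0.1,-0.7],"turn":0,"jaw":0},{"xyz":[0.5,-0.1,-0.7],"turn":0,"jaw":0}]';python3 - <<'E'
from h import *
st(); o=bot.get_obs(); np.save('w1.npy',np.r_[o['tcp_pos'],o['tcp_rot']])
im=vision.capture('wrist');cv2.imwrite('pics/w1raw.png',im[:,:,::-1]);crop(im,0,0,512,384,1.5,'pics/w1.png')
E
```

```text
time: 2.23
tcp_pos: [444.1, -322.7, 259.9]
tcp_rot: [0.575, -0.417, 0.571, 0.411]
force: [0.2, 0.0, 0.5]
finger_gap: -0.1
time: 2.4
tcp_pos: [436.3, -354.2, 235.1]
tcp_rot: [0.575, -0.414, 0.573, 0.412]
force: [-1.4, 0.5, -0.5]
finger_gap: -0.2
t 2.4 tcp [ 436.34 -354.2   235.07] blk [-35.17   4.08 235.07] F_blk [-1.46  0.02 -0.5 ] gap -0.2
yaw of tool z in block deg 0.4399321235588117 tilt [-1. -0. -0.]
```

View pics/w1.png

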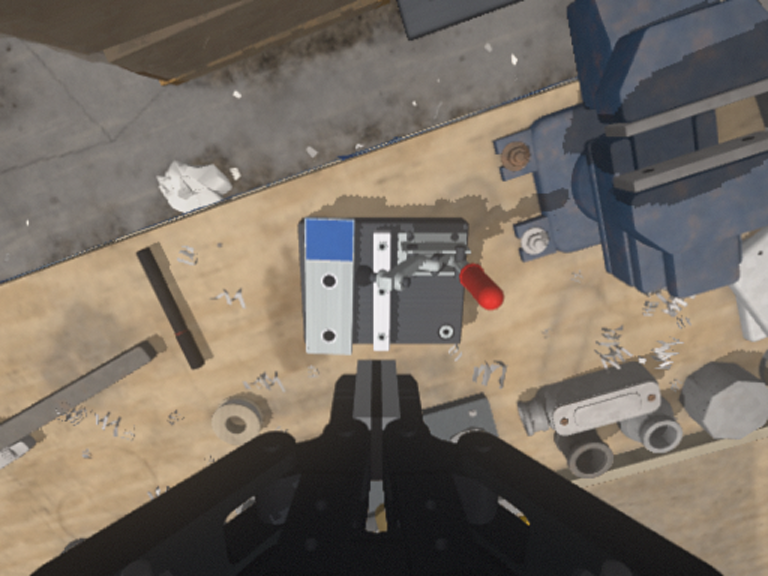

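Run:
```python
from h import *
a=cv2.imread('pics/w1raw.png')[:,:,::-1];crop(a,192,136,130,106,6,'pics/w1c.png')
```

```text
(no output)
```

View pics/w1c.png

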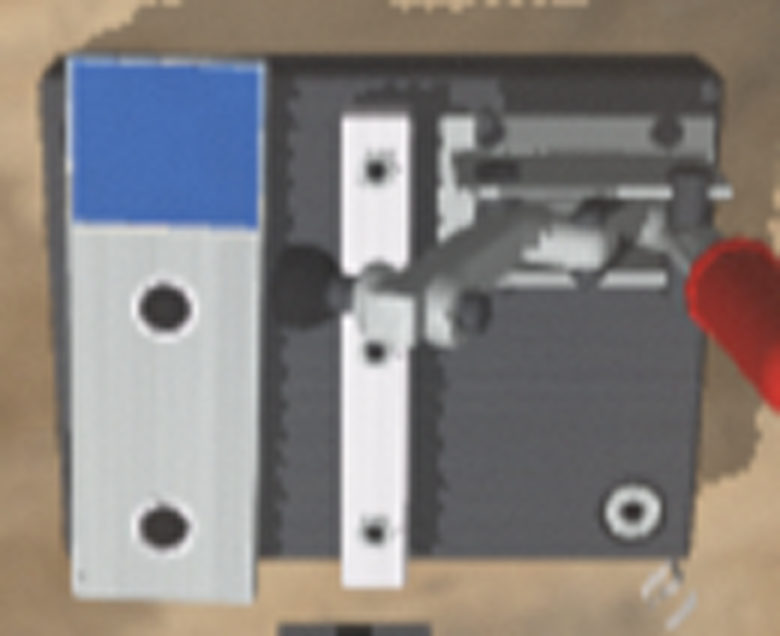

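Run:
```python
from h import *
np.set_printoptions(precision=1,suppress=True)
w=np.load('w1.npy');c=cam('wrist',{'tcp_pos':w[:3],'tcp_rot':w[3:]})
W=lambda x,y:((x+.5)/6-.5+192,(y+.5)/6-.5+136)
B=Bm()
for n,p,z in [('fen f-',(342,115),42),('fen f+',(411,115),42),('fen b-',(343,586),42),('fen b+',(405,588),42),('blk f 300',(310,77),30),('blk f 600',(690,77),30),('blk b 300',(300,556),30),('blk b+',(690,557),30),('blk f+',(719,78),30),
 ('bar f-',(67,60),38),('bar f+',(264,63),38),('bar b-',(73,597),38),('bar b+',(253,601),38),('dye-',(71,223),38),('dye+',(259,228),38)]:
    P=onz(c,W(*p),z); print(n,P,B.T@(P-BO))
```

```text
fen f- [ 426.1 -354.3   42. ] [-44.9   0.8  42. ]
fen f+ [ 430.4 -341.5   42. ] [-44.8  14.3  42. ]
fen b- [ 523.8 -387.2   42. ] [58.2 -0.1 42. ]
fen b+ [ 528.5 -374.6   42. ] [58.8 13.3 42. ]
blk f 300 [ 419.  -358.9   30. ] [-50.2  -5.7  30. ]
blk f 600 [ 443.4 -286.    30. ] [-49.6  71.1  30. ]
blk b 300 [ 519.5 -395.9   30. ] [56.8 -9.7 30. ]
blk b+ [ 547.4 -313.8   30. ] [57.8 76.9 30. ]
blk f+ [ 445.5 -280.5   30. ] [-49.4  77.   30. ]
bar f- [ 399.2 -402.5   38. ] [-55.5 -53.4  38. ]
bar f+ [ 412.1 -365.9   38. ] [-54.6 -14.6  38. ]
bar b- [ 509.5 -444.8   38. ] [ 62.5 -59.3  38. ]
bar b+ [ 522.9 -407.7   38. ] [ 63.7 -19.9  38. ]
dye- [ 430.4 -413.9   38. ] [-22.2 -54.6  38. ]
dye+ [ 443.6 -378.1   38. ] [-20.9 -16.4  38. ]
```

```bash
sed -i 's/^TH=.*/TH=-0.324; BO=np.array([472.2,-369.9,0.])/' h.py
python3 - <<'E'
from h import *
m=vision.camera_model('wrist');Mi=np.linalg.inv(m['mount'])
for L in (6,19,32):
  P=np.array([[L,11,-9,1],[L,11,9,1],[L,-11,9,1]],float)
  q=(Mi@P.T)[:3].T
  print(L,cv2.projectPoints(q,np.zeros(3),np.zeros(3),m['intrinsics'],m['dist'])[0][:,0]*1.5)
st();print(gob([0,-84,52]),gob([0,-84,120]))
E
```

```text
6 [[355.48268299 329.45511292]
 [401.43854801 329.44125158]
 [400.41434161 378.72718991]]
19 [[356.80797967 316.66149005]
 [399.76429317 316.64909469]
 [398.87256604 363.34086532]]
32 [[357.97161894 305.43502023]
 [398.29424719 305.42380187]
 [397.51111498 349.76377606]]
t 2.45 tcp [ 437.05 -351.77  236.53] blk [-39.09   5.99 236.53] F_blk [-0.23  0.39 -0.57] gap -0.1
yaw of tool z in block deg -0.04438241520258446 tilt [-1. -0.  0.]
[ 4.61 -0.96 -2.26] [ 2.91 -0.96 -2.26]
```

```bash
python3 -m creep '[{"xyz":[0,-0.5,-1],"turn":0,"jaw":0},{"xyz":[0.5,-1,-2],"turn":0,"jaw":0},{"xyz":[1.5,-1,-2.3],"turn":0,"jaw":0},{"xyz":[2.5,-1,-2.3],"turn":0,"jaw":0},{"xyz":[3.2,-1,-2.3],"turn":0,"jaw":0}]';  python3 -m creep '[{"xyz":[0.5,0,0],"turn":0,"jaw":0},{"xyz":[1,0,0],"turn":0,"jaw":0},{"xyz":[1,0,0],"turn":0,"jaw":0}]';python3 - <<'E'
from h import *
st(); print(gob([0,-84,24]))
E
```

```text
time: 2.87
tcp_pos: [446.4, -452.1, 107.3]
tcp_rot: [0.576, -0.414, 0.573, 0.412]
force: [-0.2, -0.3, -0.4]
finger_gap: 0.0
time: 3.12
tcp_pos: [444.3, -447.7, 62.6]
tcp_rot: [0.575, -0.41, 0.573, 0.415]
force: [-0.4, 0.7, -0.5]
finger_gap: -0.2
t 3.12 tcp [ 444.3  -447.71   62.64] blk [ -1.68 -82.64  62.64] F_blk [-0.62  0.52 -0.55] gap -0.2
yaw of tool z in block deg -0.02198136779459457 tilt [-1.    0.    0.01]
[ 0.97 -0.05 -0.04]
```

```bash
python3 -m creep '[{"xyz":[0.3,0,0],"turn":0,"jaw":0},{"xyz":[0.5,0,0],"turn":0,"jaw":0},{"xyz":[0.65,0,0],"turn":0,"jaw":0},{"xyz":[0.75,0,0],"turn":0,"jaw":0},{"xyz":[0.82,0,0],"turn":0,"jaw":0}]';  python3 -m creep '[{"xyz":[0.04,0,0],"turn":0,"jaw":0},{"xyz":[0.08,0,0],"turn":0,"jaw":0},{"xyz":[0.12,0,0],"turn":0,"jaw":0}]'
```

```text
time: 3.53
tcp_pos: [444.7, -447.7, 30.2]
tcp_rot: [0.575, -0.411, 0.573, 0.415]
force: [-0.1, 0.4, 0.8]
finger_gap: -0.1
time: 3.78
tcp_pos: [445.1, -448.2, 25.9]
tcp_rot: [0.575, -0.411, 0.573, 0.415]
force: [0.0, 0.4, 0.4]
finger_gap: 0.1
```

```bash
python3 -m creep '[{"xyz":[0.03,0,0],"turn":0,"jaw":0},{"xyz":[0.06,0,0],"turn":0,"jaw":0}]'; python3 -c "
from h import *
st()"
```

```text
time: 3.95
tcp_pos: [445.3, -448.5, 23.8]
tcp_rot: [0.575, -0.411, 0.573, 0.414]
force: [-1.2, 1.3, -0.1]
finger_gap: 0.0
t 3.95 tcp [ 445.26 -448.5    23.82] blk [ -0.51 -83.09  23.82] F_blk [-1.58  0.79 -0.05] gap 0.0
yaw of tool z in block deg -0.019727868203025304 tilt [-1.    0.    0.01]
```

```bash
python3 -m creep '[{"xyz":[0.04,0,0],"turn":0,"jaw":0},{"xyz":[0.07,0,0],"turn":0,"jaw":0}]';python3 -m creep '[{"xyz":[0.03,0,0],"turn":0,"jaw":0},{"xyz":[0.05,0,0],"turn":0,"jaw":0}]'
```

```text
time: 4.12
tcp_pos: [445.3, -448.6, 21.0]
tcp_rot: [0.575, -0.412, 0.573, 0.414]
force: [-0.3, -0.0, -0.2]
finger_gap: -0.2
time: 4.28
tcp_pos: [445.3, -448.6, 18.8]
tcp_rot: [0.575, -0.411, 0.573, 0.414]
force: [-0.5, -0.8, -0.0]
finger_gap: 0.3
```

```bash
python3 -m creep '[{"xyz":[0.03,0,0],"turn":0,"jaw":0},{"xyz":[0.05,0,0],"turn":0,"jaw":0}]'
```

```text
time: 4.45
tcp_pos: [445.2, -448.5, 16.6]
tcp_rot: [0.575, -0.411, 0.573, 0.414]
force: [0.1, -0.3, 0.7]
finger_gap: 0.2
```

```bash
python3 -m creep '[{"xyz":[0.02,0,0],"turn":0,"jaw":0},{"xyz":[0.03,0,0],"turn":0,"jaw":0}]'
```

```text
time: 4.62
tcp_pos: [445.1, -448.4, 15.2]
tcp_rot: [0.575, -0.411, 0.573, 0.414]
force: [-0.5, 0.4, 0.4]
finger_gap: 0.2
```

```bash
python3 -m creep '[{"xyz":[0.02,0,0],"turn":0,"jaw":0},{"xyz":[0.03,0,0],"turn":0,"jaw":0}]'
python3 - <<'E'
from h import *
for n in('wrist','side','scene'):
    im=vision.capture(n);
    if n=='wrist': crop(im,0,0,512,384,1.5,'pics/w2.png')
    if n=='scene': crop(im,170,150,130,100,6,'pics/s3.png')
    if n=='side': crop(im,220,120,130,100,6,'pics/d3.png')
E
```

```text
time: 4.78
tcp_pos: [445.1, -448.3, 13.9]
tcp_rot: [0.575, -0.411, 0.573, 0.415]
force: [-0.6, -0.1, 0.6]
finger_gap: 0.3
```

View pics/w2.png

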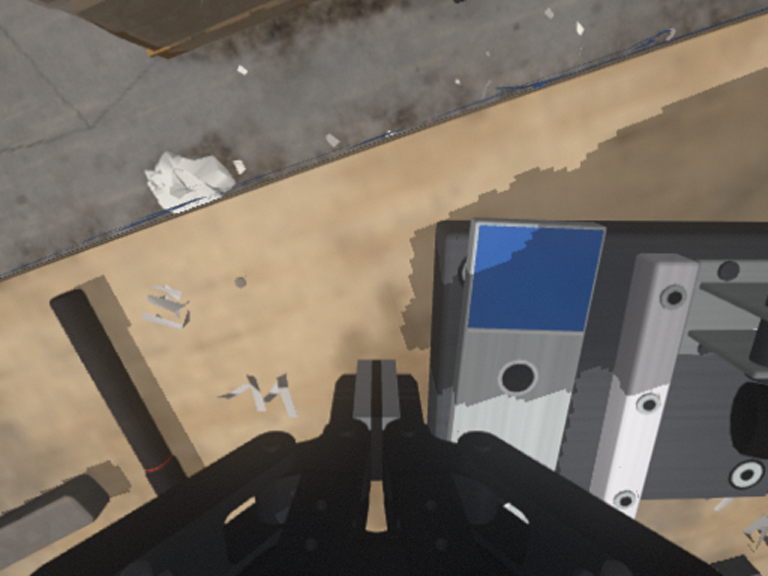

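View pics/s3.png

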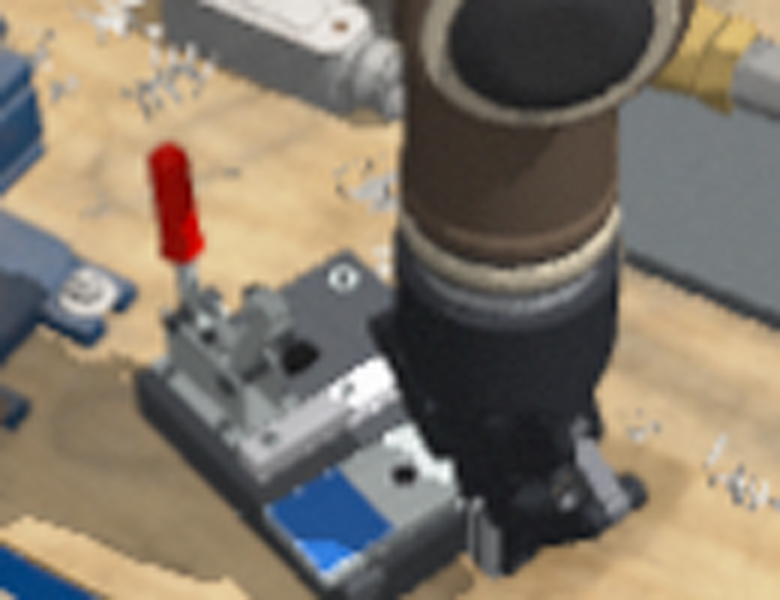

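View pics/d3.png

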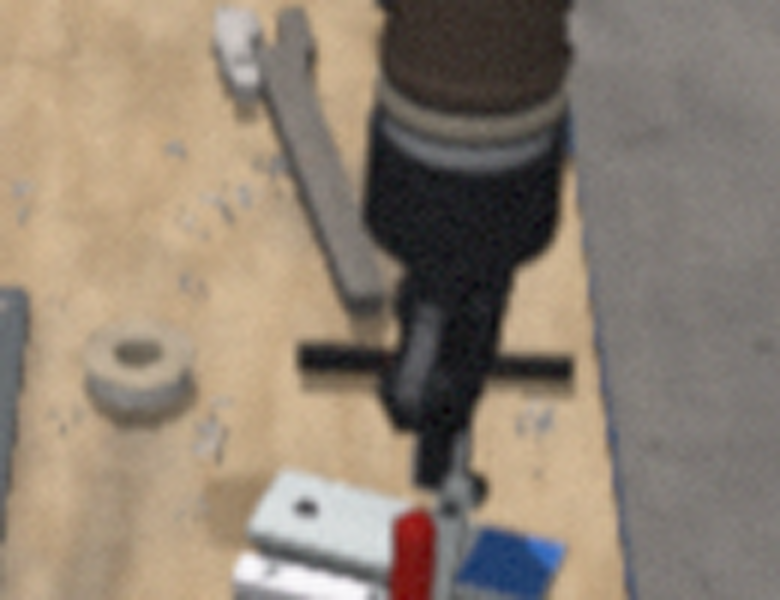

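Run:
```python
from h import *
np.set_printoptions(precision=0,suppress=True)
o=bot.get_obs();st();s=cam('scene');Rm=Rt(o['tcp_rot'])
for L in (0,6,12,19):
    P=[o['tcp_pos']+Rm@np.array([L,y,z]) for y in(-11,11) for z in (-9,9)]
    print(L,((proj(s,P)-[170,150])*6).tolist())
```

```text
t 4.93 tcp [ 445.14 -448.32   13.97] blk [ -0.68 -82.95  13.97] F_blk [-0.62 -0.   -0.53] gap 0.1
yaw of tool z in block deg -0.020882340644666982 tilt [-1.    0.    0.01]
0 [[540.5345861578533, 571.4614786342383], [509.42893569722554, 542.0798543577498], [496.36849199440405, 602.2711496781823], [465.37230798090025, 572.318462152555]]
6 [[540.1659446075388, 580.7591156528977], [509.2029304910843, 551.4269355457068], [496.19667422795953, 611.5142565249552], [465.3421011833956, 581.6150850060653]]
12 [[539.8003604369977, 589.9723230583659], [508.9787701786229, 560.6901474811858], [496.0262957725509, 620.6723652970488], [465.3121343312168, 590.8272458360307]]
19 [[539.3776634419363, 600.6157747907737], [508.71955416494666, 571.3926170012923], [495.8293179490046, 631.2508477674756], [465.27747283506363, 601.4694371101978]]
```

```bash
python3 -m creep '[{"xyz":[0.03,0,0],"turn":0,"jaw":0},{"xyz":[0.06,0,0],"turn":0,"jaw":0},{"xyz":[0.06,0,0],"turn":0,"jaw":0}]'
```

```text
time: 5.18
tcp_pos: [445.0, -448.1, 11.3]
tcp_rot: [0.575, -0.411, 0.573, 0.415]
force: [-0.2, 0.4, -0.6]
finger_gap: 0.2
```

```bash
python3 -m creep '[{"xyz":[0.03,0,0],"turn":0,"jaw":0},{"xyz":[0.06,0,0],"turn":0,"jaw":0},{"xyz":[0.06,0,0],"turn":0,"jaw":0}]'
```

```text
time: 5.43
tcp_pos: [444.8, -447.9, 8.5]
tcp_rot: [0.575, -0.411, 0.573, 0.415]
force: [0.4, 0.7, -0.5]
finger_gap: 0.0
```

```bash
python3 -m creep '[{"xyz":[0.03,0,0],"turn":0,"jaw":0},{"xyz":[0.06,0,0],"turn":0,"jaw":0},{"xyz":[0.06,0,0],"turn":0,"jaw":0}]'
```

```text
time: 5.68
tcp_pos: [444.6, -447.6, 5.7]
tcp_rot: [0.575, -0.411, 0.573, 0.415]
force: [0.3, 0.0, 0.4]
finger_gap: 0.0
```

```bash
python3 -m creep '[{"xyz":[0.05,0,0],"turn":0,"jaw":0},{"xyz":[0.1,0,0],"turn":0,"jaw":0},{"xyz":[0.1,0,0],"turn":0,"jaw":0}]'
python3 - <<'E'
from h import *
st()
o=bot.get_obs();print(o['joint_pos'])
im=vision.capture('scene'); crop(im,170,150,130,100,6,'pics/s4.png')
E
```

```text
time: 5.93
tcp_pos: [444.3, -447.2, 1.2]
tcp_rot: [0.575, -0.41, 0.573, 0.415]
force: [-0.8, -0.0, 0.5]
finger_gap: 0.0
t 5.93 tcp [ 444.25 -447.23    1.15] blk [ -1.87 -82.2    1.15] F_blk [-0.71 -0.25  0.47] gap 0.0
yaw of tool z in block deg -0.0173061099060569 tilt [-1.    0.    0.01]
[-0.86  0.59  1.72  0.01  0.83 -2.11]
```

View pics/s4.png

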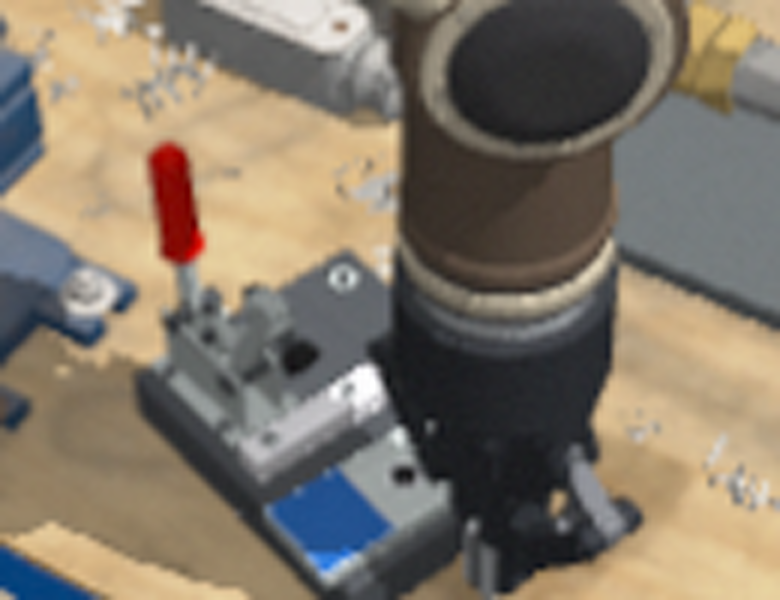

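```bash
python3 -m creep '[{"xyz":[0.06,0,0],"turn":0,"jaw":0},{"xyz":[0.12,0,0],"turn":0,"jaw":0},{"xyz":[0.18,0,0],"turn":0,"jaw":0},{"xyz":[0.2,0,0],"turn":0,"jaw":0}]'
```

```text
time: 6.32
tcp_pos: [444.0, -446.9, -7.3]
tcp_rot: [0.575, -0.41, 0.573, 0.416]
force: [0.0, 0.0, 0.8]
finger_gap: 0.0
```

```bash
python3 -m creep '[{"xyz":[0.04,0,0],"turn":0,"jaw":0},{"xyz":[0.08,0,0],"turn":0,"jaw":0},{"xyz":[0.1,0,0],"turn":0,"jaw":0}]'
```

```text
time: 6.57
tcp_pos: [443.8, -446.7, -11.7]
tcp_rot: [0.575, -0.41, 0.573, 0.416]
force: [-0.1, 0.1, 0.5]
finger_gap: -0.3
```

```bash
python3 -m creep '[{"xyz":[0.04,0,0],"turn":0,"jaw":0},{"xyz":[0.06,0,0],"turn":0,"jaw":0}]'
```

```text
time: 6.73
tcp_pos: [444.0, -446.9, -12.7]
tcp_rot: [0.575, -0.41, 0.573, 0.416]
force: [-3.2, 2.2, 12.0]
finger_gap: -0.1
```

```bash
python3 -m creep '[{"xyz":[-0.4,0,0],"turn":0,"jaw":0},{"xyz":[-0.8,0,0],"turn":0,"jaw":0},{"xyz":[-0.85,0,0],"turn":0,"jaw":0},{"xyz":[-0.85,-0.05,0],"turn":0,"jaw":0}]'; python3 -c "
from h import *
st()"
```

```text
time: 7.07
tcp_pos: [446.7, -448.9, 22.6]
tcp_rot: [0.575, -0.411, 0.573, 0.415]
force: [-0.6, 1.0, -0.3]
finger_gap: -0.3
t 7.07 tcp [ 446.72 -448.86   22.58] blk [  0.98 -82.96  22.58] F_blk [-0.93  0.74 -0.33] gap -0.3
yaw of tool z in block deg -0.01157003962488478 tilt [-1.    0.    0.01]
```

```bash
python3 -m creep '[{"xyz":[0.04,0,0.1],"turn":0,"jaw":0},{"xyz":[0.04,0,0.2],"turn":0,"jaw":0},{"xyz":[0.04,0,0.3],"turn":0,"jaw":0},{"xyz":[0.04,0,0.35],"turn":0,"jaw":0},{"xyz":[0.04,0,0.35],"turn":0,"jaw":0}]'; python3 -c "
from h import *
st()"
```

```text
time: 7.48
tcp_pos: [450.9, -434.2, 20.1]
tcp_rot: [0.575, -0.41, 0.573, 0.416]
force: [0.4, -0.1, -0.5]
finger_gap: 0.1
t 7.48 tcp [ 450.91 -434.24   20.15] blk [  0.3  -67.78  20.15] F_blk [ 0.41 -0.02 -0.48] gap 0.1
yaw of tool z in block deg -0.05801049721644015 tilt [-1.    0.    0.01]
```

```bash
python3 -m creep '[{"xyz":[0,0,0.05],"turn":0,"jaw":0},{"xyz":[0,0,0.1],"turn":0,"jaw":0},{"xyz":[0,0,0.15],"turn":0,"jaw":0},{"xyz":[0,0,0.2],"turn":0,"jaw":0},{"xyz":[0,0,0.25],"turn":0,"jaw":0}]'; python3 -c "
from h import *
st()"
```

```text
time: 7.9
tcp_pos: [454.2, -425.1, 20.3]
tcp_rot: [0.575, -0.411, 0.573, 0.416]
force: [-0.7, -0.9, -0.6]
finger_gap: 0.1
t 7.9 tcp [ 454.16 -425.1    20.3 ] blk [  0.47 -58.07  20.3 ] F_blk [-0.34 -1.03 -0.55] gap 0.1
yaw of tool z in block deg -0.0550344486325209 tilt [-1.    0.    0.01]
```

```bash
python3 -m creep '[{"xyz":[0,0,0.05],"turn":0,"jaw":0},{"xyz":[0,0,0.1],"turn":0,"jaw":0},{"xyz":[0,0,0.14],"turn":0,"jaw":0},{"xyz":[0,0,0.14],"turn":0,"jaw":0}]'
python3 - <<'E'
from h import *
st(); o=bot.get_obs()
im=vision.capture('wrist');crop(im,180,100,332,284,2.2,'pics/w3.png')
E
```

```text
time: 8.23
tcp_pos: [456.0, -419.4, 20.3]
tcp_rot: [0.575, -0.41, 0.573, 0.416]
force: [-0.3, 0.4, -0.8]
finger_gap: -0.2
t 8.23 tcp [ 455.98 -419.37   20.33] blk [  0.37 -52.06  20.33] F_blk [-0.4   0.26 -0.8 ] gap -0.2
yaw of tool z in block deg -0.06369610778684816 tilt [-1.    0.    0.01]
```

View pics/w3.png

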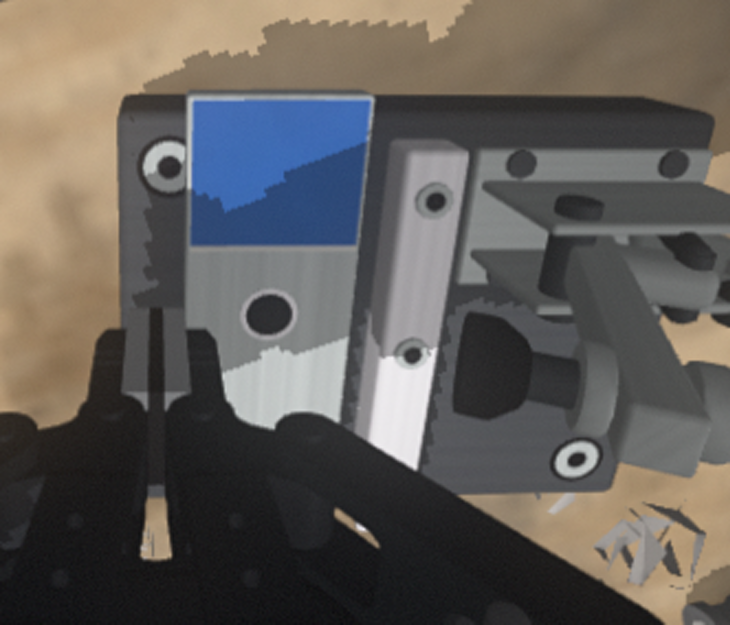

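```bash
python3 -m creep '[{"xyz":[0,0,0.04],"turn":0,"jaw":0},{"xyz":[0,0,0.08],"turn":0,"jaw":0},{"xyz":[0,0,0.08],"turn":0,"jaw":0}]'; python3 -m creep '[{"xyz":[0,0,0.03],"turn":0,"jaw":0},{"xyz":[0,0,0.03],"turn":0,"jaw":0}]'; python3 -c "
from h import *
st()"
```

```text
time: 8.53
tcp_pos: [457.1, -416.2, 20.4]
tcp_rot: [0.575, -0.41, 0.573, 0.416]
force: [-0.3, -1.3, -0.9]
finger_gap: -0.4
time: 8.7
tcp_pos: [457.6, -414.8, 20.4]
tcp_rot: [0.575, -0.41, 0.572, 0.416]
force: [-0.0, -0.7, -1.2]
finger_gap: 0.3
t 8.7 tcp [ 457.56 -414.8    20.45] blk [  0.42 -47.23  20.45] F_blk [ 0.22 -0.66 -1.18] gap 0.3
yaw of tool z in block deg -0.07340912848020206 tilt [-1.    0.    0.01]
```

```bash
python3 -m creep '[{"xyz":[0,0,0.03],"turn":0,"jaw":0},{"xyz":[0,0,0.03],"turn":0,"jaw":0}]'; python3 -m creep '[{"xyz":[0,0,0.03],"turn":0,"jaw":0},{"xyz":[0,0,0.03],"turn":0,"jaw":0}]';python3 - <<'E'
from h import *
st(); o=bot.get_obs()
im=vision.capture('wrist');crop(im,180,100,332,284,2.2,'pics/w4.png')
E
```

```text
time: 8.87
tcp_pos: [458.0, -413.5, 20.5]
tcp_rot: [0.575, -0.41, 0.572, 0.416]
force: [-0.6, -1.3, -0.6]
finger_gap: 0.3
time: 9.03
tcp_pos: [458.0, -413.3, 20.5]
tcp_rot: [0.575, -0.411, 0.573, 0.416]
force: [-2.3, -4.3, -1.7]
finger_gap: -0.3
t 9.03 tcp [ 458.05 -413.27   20.54] blk [  0.39 -45.62  20.54] F_blk [-0.78 -4.83 -1.68] gap -0.3
yaw of tool z in block deg -0.11309780608228746 tilt [-1.    0.    0.01]
```

View pics/w4.png

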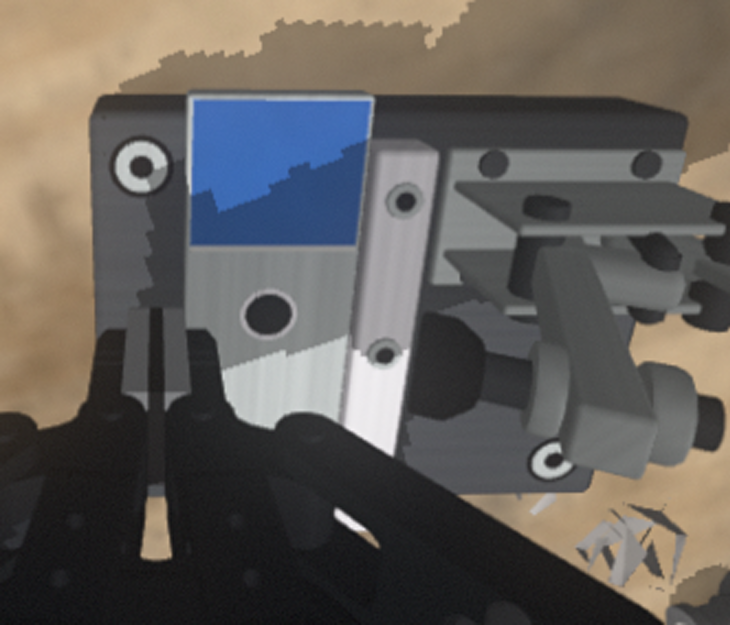

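```bash
python3 -m creep '[{"xyz":[0,0,0.03],"turn":0,"jaw":0},{"xyz":[0,0,0.04],"turn":0,"jaw":0}]';python3 -c "
from h import *
st()"
```

```text
time: 9.25
tcp_pos: [458.1, -413.2, 20.6]
tcp_rot: [0.574, -0.412, 0.573, 0.415]
force: [-3.1, -6.5, -2.8]
finger_gap: -0.1
t 9.25 tcp [ 458.09 -413.19   20.64] blk [  0.4  -45.53  20.64] F_blk [-0.86 -7.17 -2.79] gap -0.1
yaw of tool z in block deg -0.1466473951653991 tilt [-1.  0.  0.]
```

```bash
python3 -m creep '[{"xyz":[0,0,-0.3],"turn":0,"jaw":0},{"xyz":[-0.5,0,-0.3],"turn":0,"jaw":0},{"xyz":[-1.2,0,-0.3],"turn":0,"jaw":0},{"xyz":[-1.6,0,-0.3],"turn":0,"jaw":0}]'
python3 - <<'E'
from h import *
np.set_printoptions(precision=0,suppress=True)
s=cam('scene');d=cam('side')
for n,a,b in [('lever end near',(246,134),(190,210)),('pillar',(260,160),(193,230)),('plate front corner',(242,184),(213,243)),('plate corner R',(352,217),(220,172))]:
    print(n,tri(s,a,d,b))
for a in [(242,180),(354,214),(262,175)]: print(onz(s,a,0))
st();print(gob([80,-19,60]))
E
```

```text
time: 9.58
tcp_pos: [455.2, -425.3, 86.6]
tcp_rot: [0.575, -0.412, 0.573, 0.415]
force: [-0.3, -0.7, 1.0]
finger_gap: 0.1
lever end near [ 669. -294.  119.]
pillar [ 677. -328.   34.]
plate front corner [ 622. -316.   -3.]
plate corner R [ 643. -604.   -2.]
[ 620. -308.    0.]
[ 663. -607.    0.]
[ 663. -344.    0.]
t 9.58 tcp [ 455.19 -425.33   86.58] blk [  1.52 -57.96  86.58] F_blk [-0.07 -0.73  0.97] gap 0.1
yaw of tool z in block deg -0.08814231614643173 tilt [-1.  0.  0.]
[ 0.67 -1.96  0.97]
```

```bash
python3 -m creep '[{"xyz":[0,-0.9,0.3],"turn":0,"jaw":0},{"xyz":[0,-1.8,0.6],"turn":0,"jaw":0},{"xyz":[0,-2.1,0.97],"turn":0,"jaw":0},{"xyz":[0.6,-2.1,0.97],"turn":0,"jaw":0},{"xyz":[1.0,-2.1,0.97],"turn":0,"jaw":0}]'
python3 - <<'E'
from h import *
st();print(gob([84,-19,20.5]))
im=vision.capture('scene'); crop(im,170,150,130,100,6,'pics/s5.png')
im=vision.capture('wrist');crop(im,0,0,512,384,1.5,'pics/w5.png')
E
```

```text
time: 10.0
tcp_pos: [549.5, -414.4, 46.9]
tcp_rot: [0.575, -0.413, 0.572, 0.415]
force: [-0.5, -0.2, -1.0]
finger_gap: 0.0
t 10.0 tcp [ 549.52 -414.36   46.93] blk [ 87.45 -17.53  46.93] F_blk [-0.43 -0.32 -0.98] gap 0.0
yaw of tool z in block deg -0.16991114652540323 tilt [-1.   -0.    0.01]
[ 0.66  0.09 -0.04]
```

View pics/s5.png

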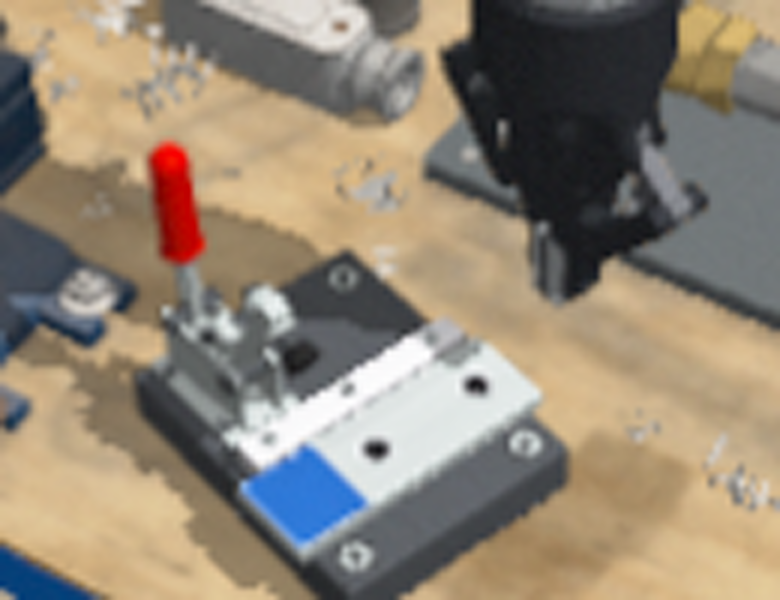

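View pics/w5.png

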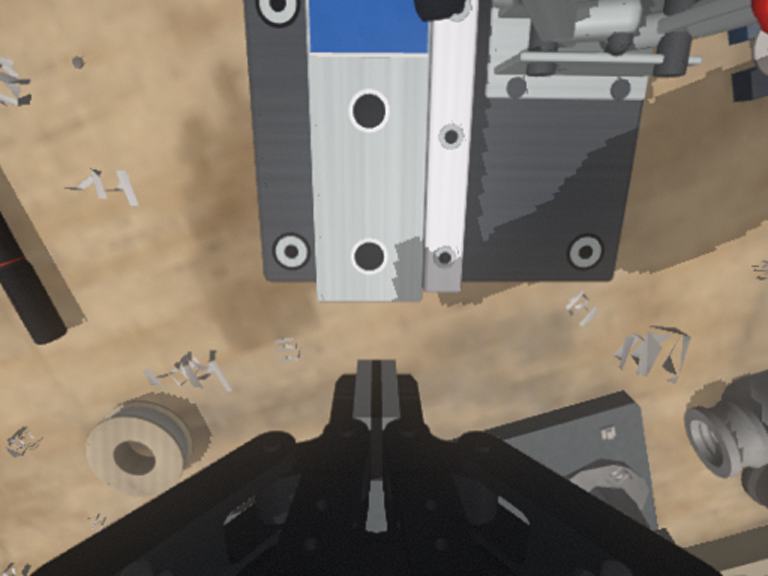

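```bash
python3 -m creep '[{"xyz":[0.4,0.05,0],"turn":0,"jaw":0},{"xyz":[0.67,0.1,0],"turn":0,"jaw":0},{"xyz":[0.67,0.2,0],"turn":0,"jaw":0},{"xyz":[0.67,0.25,0],"turn":0,"jaw":0},{"xyz":[0.67,0.25,0],"turn":0,"jaw":0}]'
python3 - <<'E'
from h import *
st()
im=vision.capture('wrist');crop(im,150,80,256,192,3,'pics/w6.png')
E
```

```text
time: 10.52
tcp_pos: [535.1, -408.8, 16.8]
tcp_rot: [0.575, -0.409, 0.573, 0.417]
force: [0.9, -0.0, 0.6]
finger_gap: -0.4
t 10.52 tcp [ 535.07 -408.8    16.82] blk [ 71.98 -16.86  16.82] F_blk [0.86 0.28 0.61] gap -0.4
yaw of tool z in block deg -0.06299679263846293 tilt [-1.    0.01  0.01]
```

View pics/w6.png

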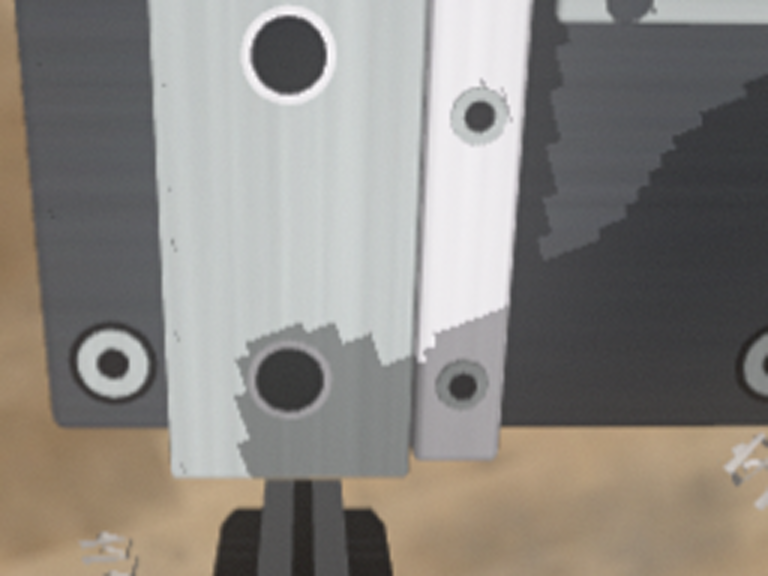

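```bash
python3 -m creep '[{"xyz":[-0.11,0,-0.08],"turn":0,"jaw":0},{"xyz":[-0.11,0,-0.08],"turn":0,"jaw":0}]'; python3 -c "
from h import *
st()"
```

```text
time: 10.73
tcp_pos: [535.9, -414.2, 24.1]
tcp_rot: [0.575, -0.411, 0.573, 0.415]
force: [0.2, -1.0, 0.7]
finger_gap: 0.1
t 10.73 tcp [ 535.94 -414.19   24.11] blk [ 74.53 -21.7   24.11] F_blk [ 0.52 -0.85  0.7 ] gap 0.1
yaw of tool z in block deg -0.048345752738297006 tilt [-1.    0.    0.01]
```

```bash
python3 -m creep '[{"xyz":[0.04,0,0.03],"turn":0,"jaw":0},{"xyz":[0.08,0,0.05],"turn":0,"jaw":0},{"xyz":[0.08,0,0.05],"turn":0,"jaw":0}]'; python3 -c "
from h import *
st()"
```

```text
time: 10.98
tcp_pos: [536.8, -412.1, 21.0]
tcp_rot: [0.575, -0.411, 0.573, 0.415]
force: [-0.2, -0.1, -0.1]
finger_gap: 0.0
t 10.98 tcp [ 536.75 -412.14   21.05] blk [ 74.64 -19.49  21.05] F_blk [-0.14 -0.12 -0.14] gap 0.0
yaw of tool z in block deg -0.05074918655415392 tilt [-1.    0.    0.01]
```

Tip at z≈33.5. Push along −x_b.

```bash
python3 -m creep '[{"xyz":[0,0.06,0],"turn":0,"jaw":0},{"xyz":[0,0.12,0],"turn":0,"jaw":0},{"xyz":[0,0.18,0],"turn":0,"jaw":0},{"xyz":[0,0.24,0],"turn":0,"jaw":0},{"xyz":[0,0.3,0],"turn":0,"jaw":0}]'; python3 -c "
from h import *
st()"
```

```text
time: 11.4
tcp_pos: [525.3, -408.3, 21.0]
tcp_rot: [0.575, -0.411, 0.573, 0.415]
force: [1.4, -0.7, -1.2]
finger_gap: -0.1
t 11.4 tcp [ 525.3  -408.27   20.98] blk [ 62.56 -19.47  20.98] F_blk [ 1.6  -0.22 -1.18] gap -0.1
yaw of tool z in block deg -0.05009309170218701 tilt [-1.    0.    0.01]
```

```bash
python3 -m creep '[{"xyz":[0,0.08,0],"turn":0,"jaw":0},{"xyz":[0,0.16,0],"turn":0,"jaw":0},{"xyz":[0,0.24,0],"turn":0,"jaw":0},{"xyz":[0,0.32,0],"turn":0,"jaw":0},{"xyz":[0,0.32,0],"turn":0,"jaw":0}]'
python3 - <<'E'
from h import *
st();o=bot.get_obs();np.save('w7.npy',np.r_[o['tcp_pos'],o['tcp_rot']])
im=vision.capture('wrist');cv2.imwrite('pics/w7raw.png',im[:,:,::-1]);crop(im,150,40,256,192,3,'pics/w7.png')
im=vision.capture('scene'); cv2.imwrite('pics/s7raw.png',im[:,:,::-1]);crop(im,180,180,100,75,8,'pics/s7.png')
E
```

```text
time: 11.82
tcp_pos: [512.3, -403.9, 21.0]
tcp_rot: [0.575, -0.411, 0.573, 0.415]
force: [0.1, -0.4, -0.7]
finger_gap: 0.1
t 11.82 tcp [ 512.27 -403.92   21.  ] blk [ 48.81 -19.5   21.  ] F_blk [ 0.23 -0.37 -0.68] gap 0.1
yaw of tool z in block deg -0.04153378754728931 tilt [-1.    0.    0.01]
```

View pics/w7.png

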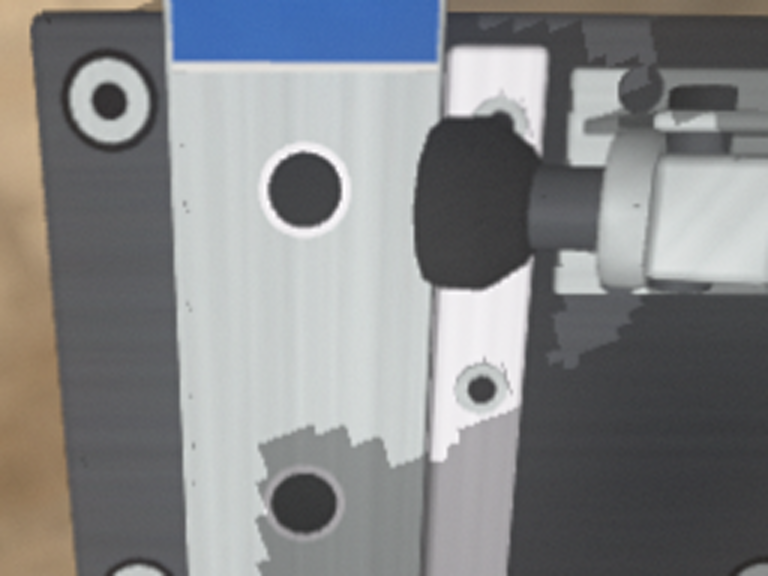

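View pics/s7.png

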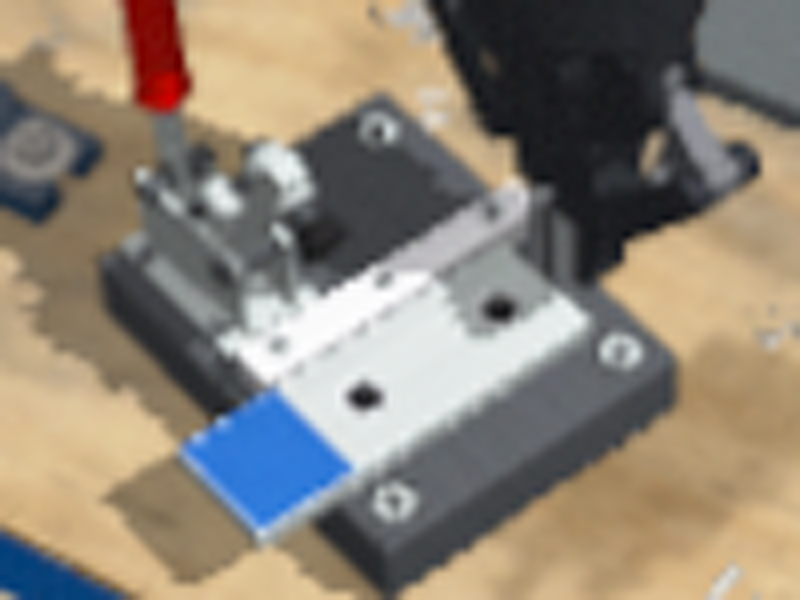

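```bash
python3 - <<'E'
from h import *
np.set_printoptions(precision=1,suppress=True)
w=np.load('w7.npy');c=cam('wrist',{'tcp_pos':w[:3],'tcp_rot':w[3:]})
W=lambda x,y:((x+.5)/3-.5+150,(y+.5)/3-.5+40)
S=lambda x,y:((x+.5)/8-.5+180,(y+.5)/8-.5+180)
s=cam('scene');B=Bm();BI=lambda P:B.T@(P-BO)
for n,p,z in [('edge L',(42,13),30),('edge R',(460,15),30),('edge R2',(740,12),30),('dye-',(172,65),38),('dye+',(440,65),38),('fen f-',(448,45),42),('bolt',(109,100),30)]:
    print('W',n,BI(onz(c,W(*p),z)))
for n,p,z in [('bar f-',(263,537),38),('bar f+',(183,452),38),('dye+',(275,388),38),('dye-',(350,470),38),('bar b-',(590,318),38),('blk f+',(103,262),30),('blk f-',(388,553),30),('blk b-',(676,362),30),('blk b+',(383,97),30),('edge under dye-',(318,510),30)]:
    print('S',n,BI(onz(s,S(*p),z)))
E
python3 - <<'E'
import cv2
a=cv2.imread('pics/w7raw.png')
cv2.imwrite('pics/w7top.png',cv2.resize(a[0:100,150:330],None,fx=4,fy=4,interpolation=cv2.INTER_CUBIC))
E
```

```text
W edge L [-53.9 -59.2  30. ]
W edge R [-53.6   2.7  30. ]
W edge R2 [-54.5  44.7  30. ]
W dye- [-46.  -39.2  38. ]
W dye+ [-46.   -1.1  38. ]
W fen f- [-48.2  -0.8  42. ]
W bolt [-41.8 -50.1  30. ]
S bar f- [-84.1 -40.3  38. ]
S bar f+ [-83.7  -2.4  38. ]
S dye+ [-50.1  -0.8  38. ]
S dye- [-51.7 -37.6  38. ]
S bar b- [ 35.1 -39.2  38. ]
S blk f+ [-57.1  75.5  30. ]
S blk f- [-57.9 -61.9  30. ]
S blk b- [ 47.7 -62.8  30. ]
S blk b+ [48.2 74.4 30. ]
S edge under dye- [-63.7 -37.8  30. ]
```

View pics/w7top.png

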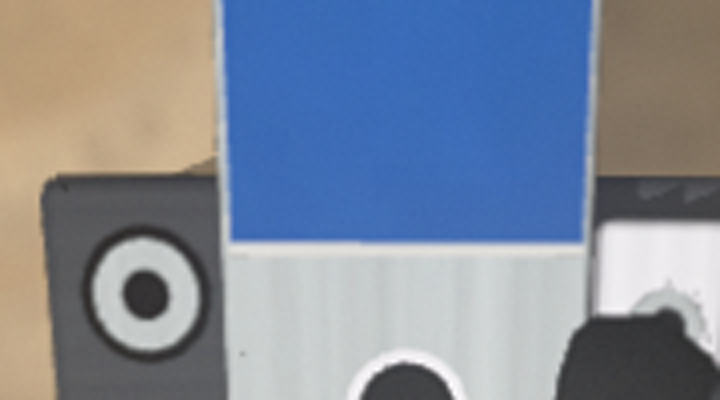

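```bash
python3 -m creep '[{"xyz":[0,0.05,0],"turn":0,"jaw":0},{"xyz":[0,0.1,0],"turn":0,"jaw":0},{"xyz":[0,0.15,0],"turn":0,"jaw":0},{"xyz":[0,0.15,0],"turn":0,"jaw":0}]'
python3 - <<'E'
from h import *
st();o=bot.get_obs();np.save('w8.npy',np.r_[o['tcp_pos'],o['tcp_rot']])
im=vision.capture('wrist');cv2.imwrite('pics/w8raw.png',im[:,:,::-1]);crop(im,150,20,190,110,4,'pics/w8.png')
E
```

```text
time: 12.25
tcp_pos: [506.6, -402.0, 21.1]
tcp_rot: [0.575, -0.41, 0.573, 0.416]
force: [0.3, -0.1, -0.0]
finger_gap: -0.3
t 12.25 tcp [ 506.6  -402.02   21.12] blk [ 42.84 -19.49  21.12] F_blk [ 0.35  0.06 -0.04] gap -0.3
yaw of tool z in block deg -0.044424541200982375 tilt [-1.    0.    0.01]
```

View pics/w8.png

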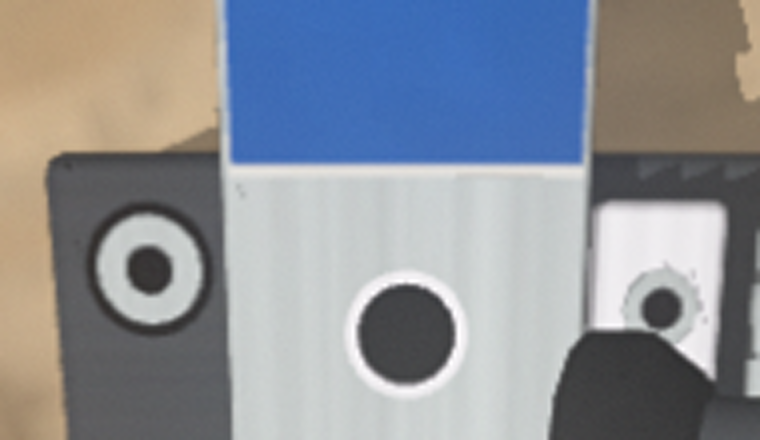

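```bash
cat > m.py <<'E'
from h import *
import sys
np.set_printoptions(precision=2,suppress=True)
# column profiles: find edges subpixel
def run(f,wf,x0=150,y0=20,sc=4):
    a=cv2.imread(f).astype(float)
    w=np.load(wf);c=cam('wrist',{'tcp_pos':w[:3],'tcp_rot':w[3:]});B=Bm()
    blue=a[:,:,0]-a[:,:,2]
    rs=[];es=[]
    for u in range(210,294,4):
        col=blue[20:120,u]; i=np.where((col[:-1]>50)&(col[1:]<=50))[0]
        if len(i): i=i[-1]; r=20+i+(col[i]-50)/(col[i]-col[i+1]); rs.append((u,r,(B.T@(onz(c,(u,r),38)-BO))[0]))
    rs=np.array(rs);print('dye row',rs[[0,-1],1],'x',np.median(rs[:,2]),rs[[0,-1],2])
    for u in list(range(168,186,4)):
        col=a[20:120,u].sum(1); g=np.diff(col); i=np.argmin(g[:60]); lo=col[i+3:i+6].mean();hi=col[max(i-4,0):max(i-2,1)].mean();m=(lo+hi)/2
        k=[j for j in range(max(i-3,0),i+4) if col[j]>=m>col[j+1]]
        if k: k=k[0]; r=20+k+(col[k]-m)/(col[k]-col[k+1]); es.append((u,r,(B.T@(onz(c,(u,r),30)-BO))[0]))
    es=np.array(es);print('edge',es)
    r=int(rs[:,1].mean())+8
    g=np.abs(np.diff(a[r].sum(1)));print('remaining',np.median(rs[:,2])-np.median(es[:,2]))
run(*sys.argv[1:3])
E
python3 m.py pics/w8raw.png w8.npy; python3 m.py pics/w7raw.png w7.npy
```

```text
dye row [60.61 60.58] x -52.23363071762316 [-52.23 -52.27]
edge [[168.    57.44 -54.34]
 [172.    57.46 -54.33]
 [176.    57.39 -54.35]
 [180.    57.38 -54.34]
 [184.    57.36 -54.34]]
remaining 2.1083330238622366
dye row [60.04 60.38] x -46.36258542793594 [-46.47 -46.37]
edge [[168.    42.96 -54.31]
 [172.    42.9  -54.33]
 [176.    42.87 -54.33]
 [180.    42.84 -54.33]
 [184.    67.23 -44.22]]
remaining 7.963081239862504
```

```bash
python3 -m creep '[{"xyz":[0,0.03,0],"turn":0,"jaw":0},{"xyz":[0,0.06,0],"turn":0,"jaw":0},{"xyz":[0,0.06,0],"turn":0,"jaw":0}]'
python3 - <<'E'
from h import *
st();o=bot.get_obs();np.save('w9.npy',np.r_[o['tcp_pos'],o['tcp_rot']])
im=vision.capture('wrist');cv2.imwrite('pics/w9raw.png',im[:,:,::-1])
E
python3 m.py pics/w9raw.png w9.npy
```

```text
time: 12.55
tcp_pos: [504.2, -401.2, 21.1]
tcp_rot: [0.575, -0.41, 0.573, 0.416]
force: [1.9, 1.2, 0.3]
finger_gap: -0.1
t 12.55 tcp [ 504.2  -401.21   21.13] blk [ 40.3  -19.49  21.13] F_blk [1.39 1.71 0.26] gap -0.1
yaw of tool z in block deg -0.04522299984371193 tilt [-1.    0.    0.01]
dye row [60.61 60.58] x -54.76866322104489 [-54.77 -54.81]
edge [[168.    63.41 -54.39]
 [172.    63.34 -54.41]
 [176.    63.32 -54.4 ]
 [180.    63.28 -54.41]
 [184.    63.27 -54.41]]
remaining -0.36207042610887186
```

```bash
python3 -m creep '[{"xyz":[0,-0.2,0],"turn":0,"jaw":0},{"xyz":[-0.3,-0.4,0],"turn":0,"jaw":0},{"xyz":[-1.2,-0.4,0],"turn":0,"jaw":0},{"xyz":[-2,0,0],"turn":0,"jaw":0},{"xyz":[-2,0,0],"turn":0,"jaw":0}]'
python3 - <<'E'
from h import *
st();o=bot.get_obs();np.save('w10.npy',np.r_[o['tcp_pos'],o['tcp_rot']])
im=vision.capture('wrist');cv2.imwrite('pics/w10raw.png',im[:,:,::-1]);crop(im,170,60,160,120,5,'pics/w10.png')
E
```

```text
time: 13.02
tcp_pos: [506.8, -404.7, 108.1]
tcp_rot: [0.575, -0.414, 0.573, 0.413]
force: [0.2, -1.1, 1.5]
finger_gap: 0.2
t 13.02 tcp [ 506.84 -404.69  108.12] blk [ 43.92 -21.95 108.12] F_blk [ 0.52 -0.94  1.47] gap 0.2
yaw of tool z in block deg -0.06116295880489014 tilt [-1. -0.  0.]
```

View pics/w10.png

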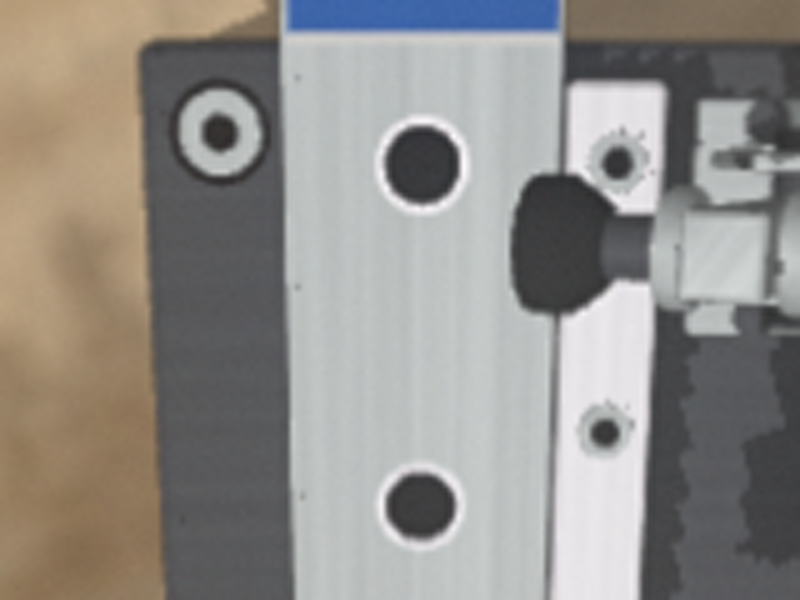

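Run:
```python
from h import *
np.set_printoptions(precision=1,suppress=True)
s=cam('scene');d=cam('side');B=Bm()
S=lambda x,y:((x+.5)/7-.5+170,(y+.5)/7-.5+160)
D=lambda x,y:((x+.5)/7-.5+235,(y+.5)/7-.5+165)
P=tri(s,S(352,346),d,D(450,254));print(B.T@(P-BO))
w=np.load('w10.npy');c=cam('wrist',{'tcp_pos':w[:3],'tcp_rot':w[3:]})
W=lambda x,y:((x+.5)/5-.5+170,(y+.5)/5-.5+60)
for z in (90,100): print(z,[B.T@(onz(c,W(*p),z)-BO) for p in((512,240),(600,240),(560,175),(560,312))])
Q=lambda p,z:B.T@(onz(c,W(*p),z)-BO)
for r in (60,): print('bar +y',Q((563,60),38),Q((549,595),38),'bar -y',Q((287,60),38),Q((295,595),38),'fence top',Q((568,90),42),Q((555,595),42))
```

```text
[-32.1  -5.2  95.6]
90 [array([-29.8, -11.1,  90. ]), array([-29.9,  -1.2,  90. ]), array([-36.8,  -5.9,  90. ]), array([-22. ,  -5.4,  90. ])]
100 [array([-30.4, -11.8, 100. ]), array([-30.5,  -2.5, 100. ]), array([-37. ,  -6.9, 100. ]), array([-23. ,  -6.5, 100. ])]
bar +y [-51.2  -0.7  38. ] [26.9 -0.2 38. ] bar -y [-51.2 -39.4  38. ] [ 26.9 -40.   38. ] fence top [-47.1  -0.3  42. ] [25.7  0.3 42. ]
```

```bash
python3 -m creep '[{"xyz":[0,0.3,-0.6],"turn":0,"jaw":0},{"xyz":[0,1.1,-1.1],"turn":0,"jaw":0},{"xyz":[1,1.1,-1.1],"turn":0,"jaw":0},{"xyz":[1.8,1.1,-1.1],"turn":0,"jaw":0},{"xyz":[2.1,1.1,-1.1],"turn":0,"jaw":0}]'; python3 -m creep '[{"xyz":[0.05,0,0],"turn":0,"jaw":0},{"xyz":[0.05,0,0],"turn":0,"jaw":0}]'
python3 - <<'E'
from h import *
st();print(gob([0,-50,21]))
E
```

```text
time: 13.48
tcp_pos: [447.2, -428.1, 16.4]
tcp_rot: [0.575, -0.409, 0.573, 0.417]
force: [-6.0, 16.5, 93.4]
finger_gap: -0.0
time: 13.65
tcp_pos: [447.1, -428.3, 17.1]
tcp_rot: [0.575, -0.408, 0.573, 0.418]
force: [-5.6, 4.6, 17.6]
finger_gap: 0.2
t 13.65 tcp [ 447.12 -428.33   17.07] blk [ -5.17 -63.38  17.07] F_blk [-6.81  2.56 17.63] gap 0.2
yaw of tool z in block deg 0.001115416133753503 tilt [-1.    0.01  0.01]
[-0.1  -0.13  0.34]
```

```bash
python3 -m creep '[{"xyz":[-0.1,-0.1,0],"turn":0,"jaw":0},{"xyz":[-0.1,-0.1,0],"turn":0,"jaw":0},{"xyz":[-0.1,-0.1,0.1],"turn":0,"jaw":0}]'
python3 - <<'E'
from h import *
st();print(gob([0,-50,21]))
E
```

```text
time: 13.9
tcp_pos: [453.0, -426.6, 21.3]
tcp_rot: [0.575, -0.408, 0.573, 0.417]
force: [-0.4, -0.9, -0.0]
finger_gap: 0.2
t 13.9 tcp [ 452.96 -426.62   21.28] blk [ -0.18 -59.89  21.28] F_blk [-0.04 -0.98 -0.03] gap 0.2
yaw of tool z in block deg 0.002023949186295005 tilt [-1.    0.01  0.01]
[ 0.01 -0.    0.25]
```

```bash
python3 -m creep '[{"xyz":[0,0,0.08],"turn":0,"jaw":0},{"xyz":[0,0,0.16],"turn":0,"jaw":0},{"xyz":[0,0,0.24],"turn":0,"jaw":0},{"xyz":[0,0,0.28],"turn":0,"jaw":0},{"xyz":[0,0,0.3],"turn":0,"jaw":0}]'
python3 - <<'E'
from h import *
st()
E
```

```text
time: 14.32
tcp_pos: [456.7, -414.5, 21.0]
tcp_rot: [0.575, -0.408, 0.573, 0.418]
force: [0.6, 0.4, -0.3]
finger_gap: -0.3
t 14.32 tcp [ 456.72 -414.47   21.  ] blk [ -0.48 -47.18  21.  ] F_blk [ 0.46  0.57 -0.32] gap -0.3
yaw of tool z in block deg -0.02990430064610112 tilt [-1.    0.01  0.01]
```

```bash
python3 -m creep '[{"xyz":[0,0,0.03],"turn":0,"jaw":0},{"xyz":[0,0,0.05],"turn":0,"jaw":0}]'; python3 -m creep '[{"xyz":[0,0,0.03],"turn":0,"jaw":0},{"xyz":[0,0,0.04],"turn":0,"jaw":0}]'
python3 - <<'E'
from h import *
st()
E
```

```text
time: 14.48
tcp_pos: [457.2, -413.0, 21.0]
tcp_rot: [0.574, -0.409, 0.574, 0.418]
force: [-0.6, -2.5, -0.5]
finger_gap: -0.2
time: 14.65
tcp_pos: [457.3, -413.0, 21.1]
tcp_rot: [0.573, -0.41, 0.574, 0.417]
force: [-3.0, -5.3, -1.6]
finger_gap: 0.3
t 14.65 tcp [ 457.27 -412.98   21.11] blk [ -0.44 -45.59  21.11] F_blk [-1.1  -5.99 -1.63] gap 0.3
yaw of tool z in block deg -0.11705678104237935 tilt [-1.    0.01  0.01]
```

```bash
python3 -m creep '[{"xyz":[0,0,0.04],"turn":0,"jaw":0},{"xyz":[0,0,0.05],"turn":0,"jaw":0}]'; python3 -m creep '[{"xyz":[0,0,-0.25],"turn":0,"jaw":0},{"xyz":[-0.3,0,-0.4],"turn":0,"jaw":0},{"xyz":[-1.2,-0.5,0],"turn":0,"jaw":0},{"xyz":[-2,-0.7,0.65],"turn":0,"jaw":0},{"xyz":[-2,-0.7,0.65],"turn":0,"jaw":0}]'; python3 -m creep '[{"xyz":[0,0,0],"turn":0,"jaw":0}]';python3 - <<'E'
from h import *
st();o=bot.get_obs();np.save('w11.npy',np.r_[o['tcp_pos'],o['tcp_rot']])
im=vision.capture('wrist');cv2.imwrite('pics/w11raw.png',im[:,:,::-1]);crop(im,150,10,200,150,4,'pics/w11.png')
im=vision.capture('scene'); crop(im,180,180,100,75,8,'pics/s11.png')
E
```

```text
time: 14.82
tcp_pos: [457.2, -413.0, 21.3]
tcp_rot: [0.572, -0.411, 0.575, 0.417]
force: [-2.5, -6.3, -1.8]
finger_gap: 0.1
time: 15.23
tcp_pos: [499.3, -399.1, 109.3]
tcp_rot: [0.574, -0.415, 0.573, 0.412]
force: [1.3, -0.3, 1.3]
finger_gap: 0.1
time: 15.32
tcp_pos: [500.8, -399.0, 111.9]
tcp_rot: [0.574, -0.416, 0.572, 0.412]
force: [-1.0, 0.1, 0.1]
finger_gap: -0.2
t 15.32 tcp [ 500.81 -399.    111.93] blk [ 36.39 -18.47 111.93] F_blk [-0.93 -0.21  0.06] gap -0.2
yaw of tool z in block deg -0.27458512179360717 tilt [-1.   -0.01 -0.  ]
```

View pics/w11.png

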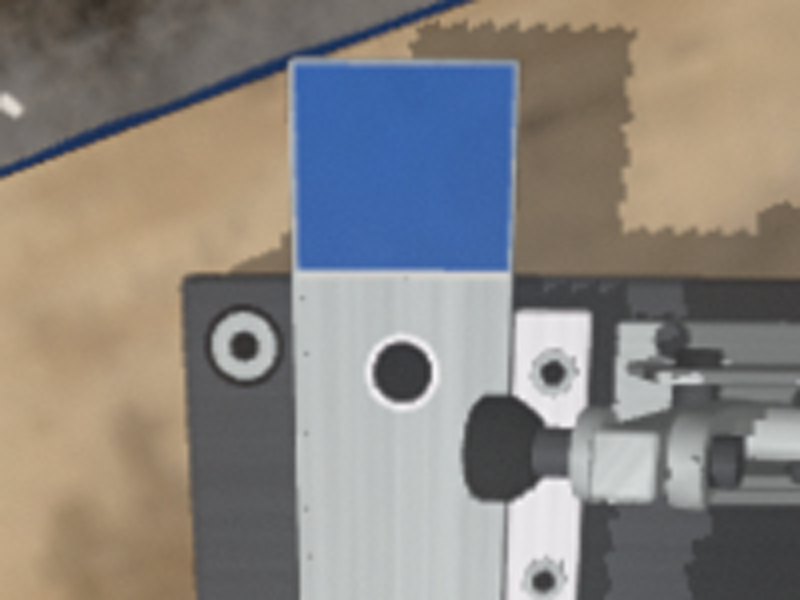

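View pics/s11.png

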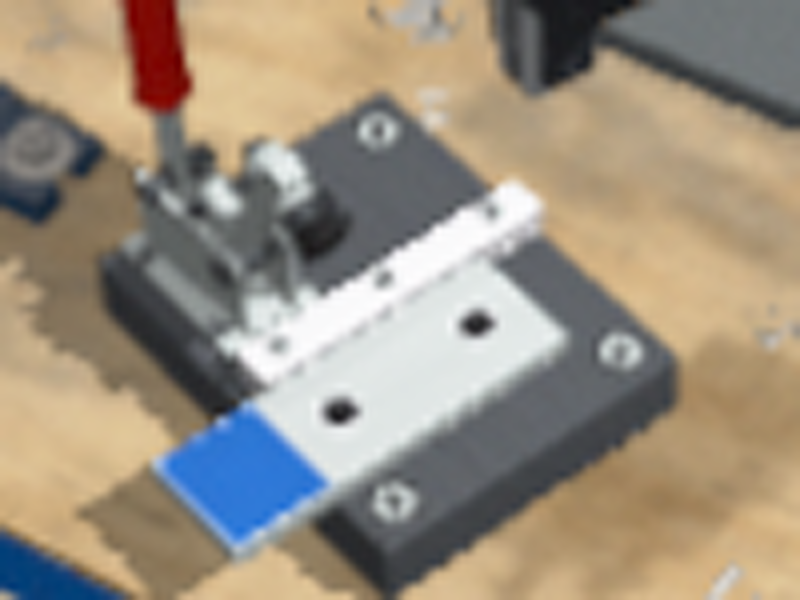

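```bash
python3 m.py pics/w11raw.png w11.npy
python3 - <<'E'
from h import *
np.set_printoptions(precision=2,suppress=True)
B=Bm();w=np.load('w11.npy');c=cam('wrist',{'tcp_pos':w[:3],'tcp_rot':w[3:]})
W=lambda x,y:((x+.5)/4-.5+150,(y+.5)/4-.5+10)
Q=lambda p,z:B.T@(onz(c,W(*p),z)-BO)
print('front',Q((291,60),38),Q((518,61),38),'dye',Q((296,271),38),Q((513,271),38),'edge',Q((190,277),30),Q((600,277),30))
print('bar+y',Q((518,61),38),Q((504,590),38),'fence',Q((515,312),42),Q((507,590),42))
st()
E
```

```text
dye row [29.7 35. ] x -54.92173734233074 [-85.38 -82.26]
edge [[168.    43.14 -78.04]
 [176.    39.28 -80.54]
 [184.    36.26 -82.49]]
remaining 25.615457535426607
front [-88.51 -39.31  38.  ] [-88.53  -0.7   38.  ] dye [-54.66 -39.23  38.  ] [-54.84  -0.46  38.  ] edge [-53.82 -59.6   30.  ] [-54.15  16.38  30.  ]
bar+y [-88.53  -0.7   38.  ] [ 3.28 -0.24 38.  ] fence [-47.88  -0.22  42.  ] [ 2.38 -0.01 42.  ]
t 15.42 tcp [ 500.52 -399.88  111.27] blk [ 36.39 -19.41 111.27] F_blk [ 0.31 -0.43 -1.24] gap 0.1
yaw of tool z in block deg -0.2225002667202063 tilt [-1.   -0.01 -0.  ]
```

Run:
```python
from h import *
np.set_printoptions(precision=1,suppress=True)
B=Bm();P=lambda p:BO+B@np.array(p,float)
s=cam('scene');d=cam('side')
w=np.load('w1.npy');c=cam('wrist',{'tcp_pos':w[:3],'tcp_rot':w[3:]})
pts=[P([-30,66-r*np.sin(.052),60+r*np.cos(.052)]) for r in (0,35,65,85)]
print('S',(proj(s,pts)-[170,160])*7); print('D',(proj(d,pts)-[235,165])*7); print('W1',proj(c,pts)*1.5)
for n,cm in(('scene0',s),('side0',d),('w1raw',c)):
    a=cv2.imread(f'pics/{n}.png').astype(int); m=(a[:,:,2]>110)&(a[:,:,1]<60)&(a[:,:,0]<60)
    k,l,stt,cen=cv2.connectedComponentsWithStats(m.astype(np.uint8)); i=1+np.argmax(stt[1:,4]); print(n,stt[i],cen[i])
```

```text
S [[231.  284.9]
 [226.1 216.4]
 [221.6 154.8]
 [218.5 112.1]]
D [[370.5 477.6]
 [378.9 389.9]
 [386.4 311.8]
 [391.5 258.2]]
W1 [[459.2 261.3]
 [465.4 275.1]
 [472.  289.5]
 [477.1 300.8]]
scene0 [195 174   9  20 112] [198.7 183.8]
side0 [285 206   7  20  69] [287.5 214.7]
w1raw [306 176  29  29 322] [319.4 191.2]
```

```bash
python3 -m creep '[{"xyz":[0,0.6,0.5],"turn":0,"jaw":0},{"xyz":[0,1.2,1],"turn":0,"jaw":0},{"xyz":[0,1.65,1.4],"turn":0,"jaw":0},{"xyz":[0,1.65,1.4],"turn":0,"jaw":0},{"xyz":[0,1.65,1.4],"turn":0,"jaw":0}]'
python3 - <<'E'
from h import *
st()
im=vision.capture('scene'); crop(im,160,130,130,100,6,'pics/s12.png')
im=vision.capture('side'); crop(im,230,150,130,100,6,'pics/d12.png')
im=vision.capture('wrist');crop(im,0,0,512,384,1.5,'pics/w12.png')
E
```

```text
time: 15.83
tcp_pos: [453.4, -324.7, 109.1]
tcp_rot: [0.574, -0.415, 0.572, 0.413]
force: [-0.1, -0.8, -0.5]
finger_gap: 0.2
t 15.83 tcp [ 453.45 -324.73  109.15] blk [-32.16  36.85 109.15] F_blk [ 0.16 -0.78 -0.47] gap 0.2
yaw of tool z in block deg -0.21617671901765573 tilt [-1. -0. -0.]
```

View pics/s12.png

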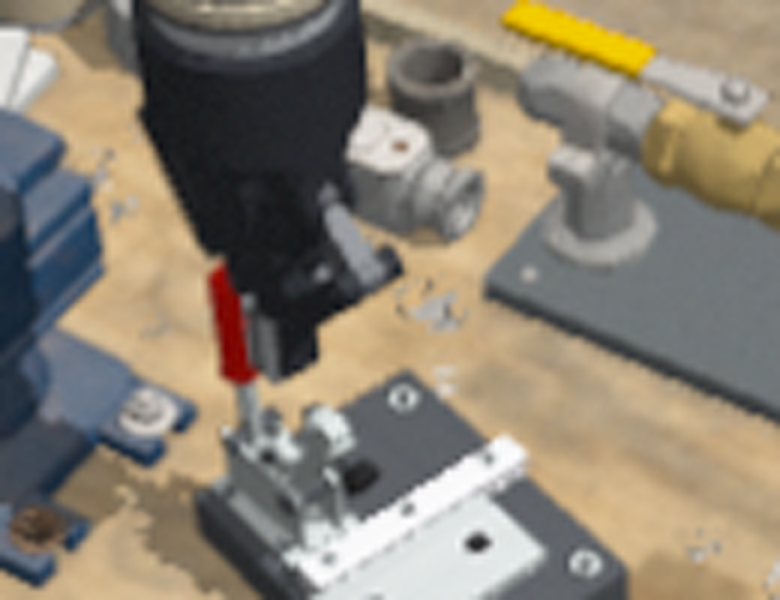

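View pics/w12.png

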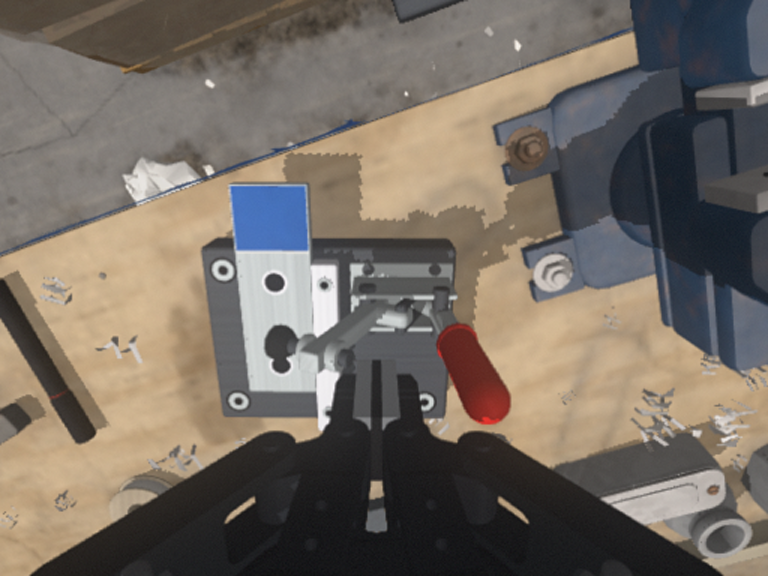

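View pics/d12.png

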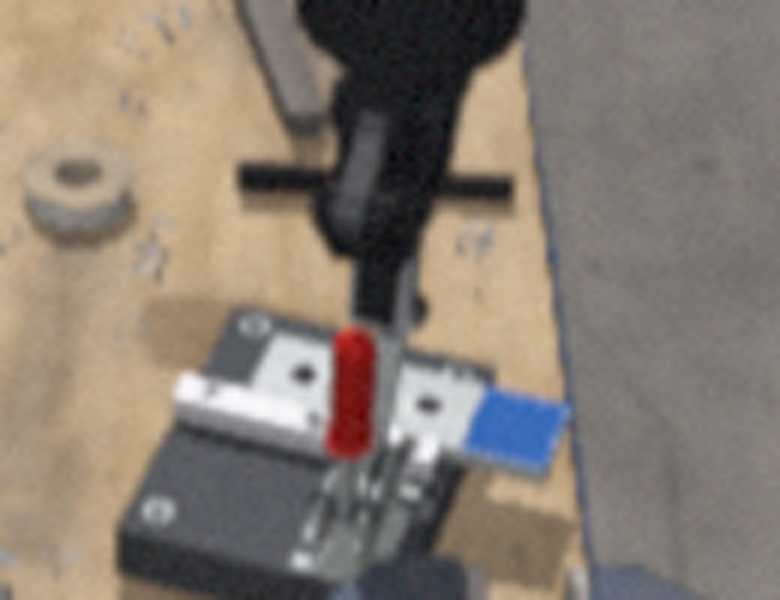

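```bash
python3 -m creep '[{"xyz":[0.04,0,0.15],"turn":0,"jaw":0},{"xyz":[0.08,0,0.3],"turn":0,"jaw":0},{"xyz":[0.08,0,0.45],"turn":0,"jaw":0},{"xyz":[0.08,0,0.6],"turn":0,"jaw":0},{"xyz":[0.08,0,0.75],"turn":0,"jaw":0}]'
python3 - <<'E'
from h import *
st()
im=vision.capture('scene'); crop(im,160,130,130,100,6,'pics/s13.png')
E
```

```text
time: 16.4
tcp_pos: [465.6, -298.4, 107.2]
tcp_rot: [0.574, -0.417, 0.572, 0.411]
force: [0.0, -1.4, -1.2]
finger_gap: 0.3
t 16.4 tcp [ 465.63 -298.35  107.18] blk [-29.01  65.73 107.18] F_blk [ 0.47 -1.35 -1.25] gap 0.3
yaw of tool z in block deg -0.19707364506450825 tilt [-1.   -0.01 -0.  ]
```

View pics/s13.png

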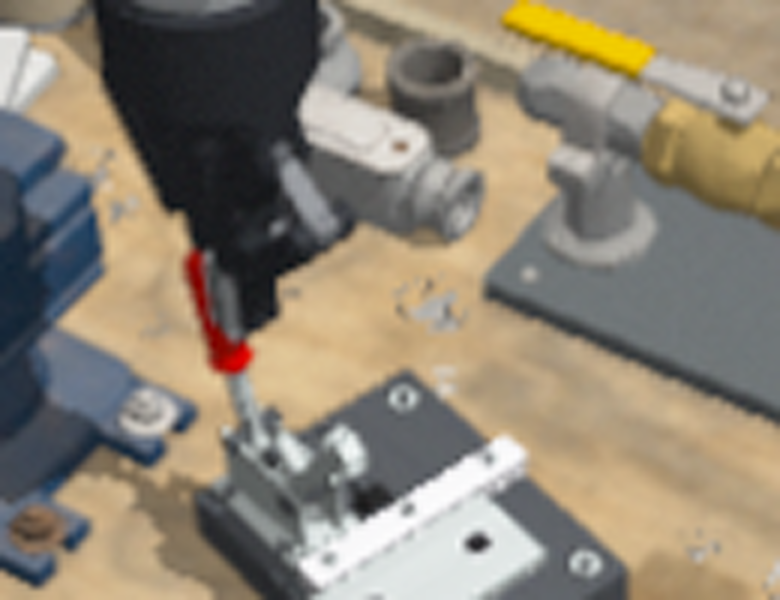

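```bash
python3 -m creep '[{"xyz":[0.02,0,0.13],"turn":0,"jaw":0},{"xyz":[0.06,0,0.26],"turn":0,"jaw":0},{"xyz":[0.11,0,0.38],"turn":0,"jaw":0},{"xyz":[0.17,0,0.5],"turn":0,"jaw":0},{"xyz":[0.25,0,0.62],"turn":0,"jaw":0}]'; python3 -c "
from h import *
st()"; python3 -m creep '[{"xyz":[0,0,0],"turn":0,"jaw":0}]'
python3 - <<'E'
from h import *
st()
im=vision.capture('scene'); crop(im,150,130,130,100,6,'pics/s14.png')
E
```

```text
time: 16.87
tcp_pos: [474.1, -273.2, 97.3]
tcp_rot: [0.575, -0.417, 0.572, 0.411]
force: [-0.1, -0.4, 1.0]
finger_gap: -0.1
t 16.87 tcp [ 474.14 -273.19   97.26] blk [-28.95  92.3   97.26] F_blk [ 0.01 -0.42  1.01] gap -0.1
yaw of tool z in block deg -0.21764450743297747 tilt [-1.   -0.01 -0.  ]
time: 16.95
tcp_pos: [474.0, -271.9, 96.5]
tcp_rot: [0.575, -0.416, 0.572, 0.412]
force: [-0.2, -0.2, -0.0]
finger_gap: -0.3
t 16.95 tcp [ 474.   -271.92   96.51] blk [-29.49  93.45  96.51] F_blk [-0.16 -0.28 -0.  ] gap -0.3
yaw of tool z in block deg -0.25075574399745987 tilt [-1.   -0.01 -0.  ]
```

View pics/s14.png

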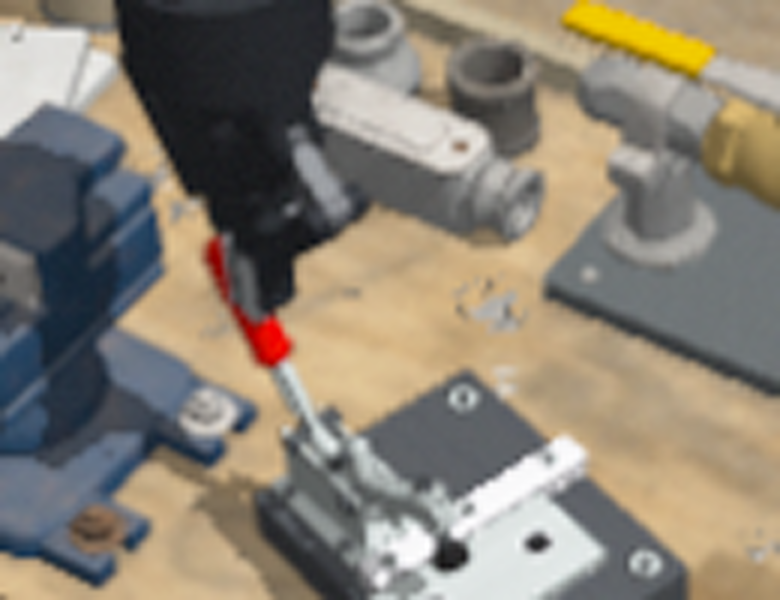

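```bash
python3 -m creep '[{"xyz":[0.08,0,0.1],"turn":0,"jaw":0},{"xyz":[0.16,0,0.18],"turn":0,"jaw":0},{"xyz":[0.25,0,0.25],"turn":0,"jaw":0},{"xyz":[0.34,0,0.31],"turn":0,"jaw":0},{"xyz":[0.34,0,0.31],"turn":0,"jaw":0}]'
python3 - <<'E'
from h import *
st()
E
```

```text
time: 17.42
tcp_pos: [477.5, -259.6, 82.1]
tcp_rot: [0.574, -0.416, 0.572, 0.412]
force: [1.5, 0.4, 0.9]
finger_gap: -0.4
t 17.42 tcp [ 477.49 -259.62   82.05] blk [-30.1  106.22  82.05] F_blk [1.27 0.89 0.92] gap -0.4
yaw of tool z in block deg -0.27312905626423445 tilt [-1.   -0.01  0.  ]
```

```bash
python3 -m creep '[{"xyz":[0.08,0,0.06],"turn":0,"jaw":0},{"xyz":[0.16,0,0.1],"turn":0,"jaw":0},{"xyz":[0.24,0,0.14],"turn":0,"jaw":0},{"xyz":[0.3,0,0.18],"turn":0,"jaw":0},{"xyz":[0.3,0,0.18],"turn":0,"jaw":0}]'
python3 - <<'E'
from h import *
st()
im=vision.capture('scene'); crop(im,150,130,130,100,6,'pics/s15.png')
E
```

```text
time: 17.83
tcp_pos: [479.8, -252.6, 69.5]
tcp_rot: [0.574, -0.416, 0.572, 0.413]
force: [0.2, -0.8, 0.6]
finger_gap: -0.1
t 17.83 tcp [ 479.78 -252.62   69.55] blk [-30.15 113.59  69.55] F_blk [ 0.48 -0.66  0.62] gap -0.1
yaw of tool z in block deg -0.289485507548105 tilt [-1.   -0.01  0.  ]
```

View pics/s15.png

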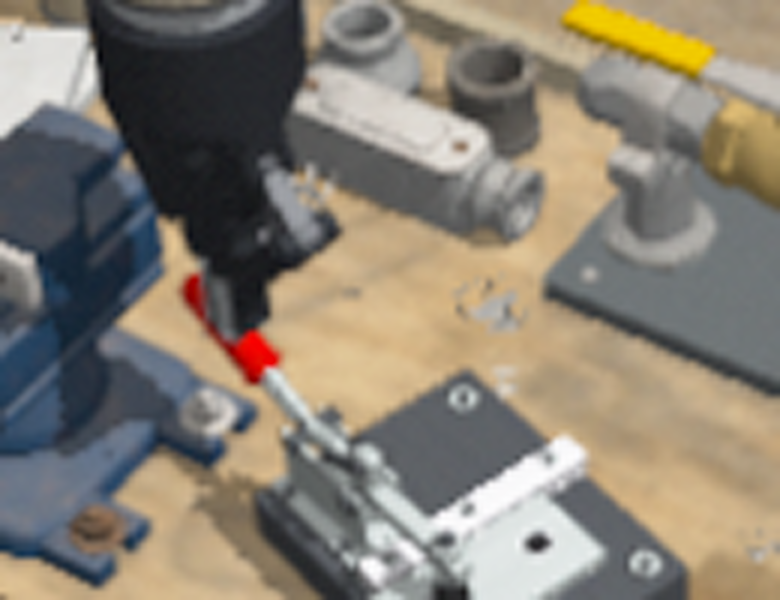

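```bash
python3 -m creep '[{"xyz":[0.06,0,0.02],"turn":0,"jaw":0},{"xyz":[0.12,0,0.04],"turn":0,"jaw":0},{"xyz":[0.16,0,0.05],"turn":0,"jaw":0},{"xyz":[0.16,0,0.05],"turn":0,"jaw":0}]'
python3 - <<'E'
from h import *
st()
E
```

```text
time: 18.22
tcp_pos: [480.2, -250.4, 62.9]
tcp_rot: [0.574, -0.416, 0.572, 0.413]
force: [0.4, 0.7, 0.6]
finger_gap: 0.0
t 18.22 tcp [ 480.21 -250.43   62.89] blk [-30.44 115.8   62.89] F_blk [0.17 0.84 0.58] gap 0.0
yaw of tool z in block deg -0.27919996349789233 tilt [-1.   -0.01  0.  ]
```

```bash
python3 -m creep '[{"xyz":[0.04,0,0.02],"turn":0,"jaw":0},{"xyz":[0.07,0,0.02],"turn":0,"jaw":0},{"xyz":[0.1,0,0.02],"turn":0,"jaw":0}]'
python3 - <<'E'
from h import *
st()
E
```

```text
time: 18.47
tcp_pos: [480.6, -249.6, 59.5]
tcp_rot: [0.574, -0.415, 0.572, 0.413]
force: [-2.4, 2.0, 12.3]
finger_gap: -0.0
t 18.47 tcp [ 480.58 -249.56   59.45] blk [-30.36 116.74  59.45] F_blk [-2.88  1.13 12.34] gap -0.0
yaw of tool z in block deg -0.27771333942002363 tilt [-1. -0.  0.]
```

```bash
python3 -m creep '[{"xyz":[0.04,0,0],"turn":0,"jaw":0},{"xyz":[0.07,0,0],"turn":0,"jaw":0}]'
python3 - <<'E'
from h import *
st()
im=vision.capture('scene'); crop(im,150,130,130,100,6,'pics/s16.png')
im=vision.capture('wrist'); crop(im,0,0,512,384,1.5,'pics/w16.png')
E
```

```text
time: 18.63
tcp_pos: [480.7, -249.6, 59.0]
tcp_rot: [0.574, -0.415, 0.572, 0.414]
force: [-5.8, 4.3, 23.6]
finger_gap: -0.2
t 18.63 tcp [ 480.7  -249.57   59.03] blk [-30.25 116.78  59.03] F_blk [-6.89  2.2  23.61] gap -0.2
yaw of tool z in block deg -0.28143609609735293 tilt [-1. -0.  0.]
```

View pics/s16.png

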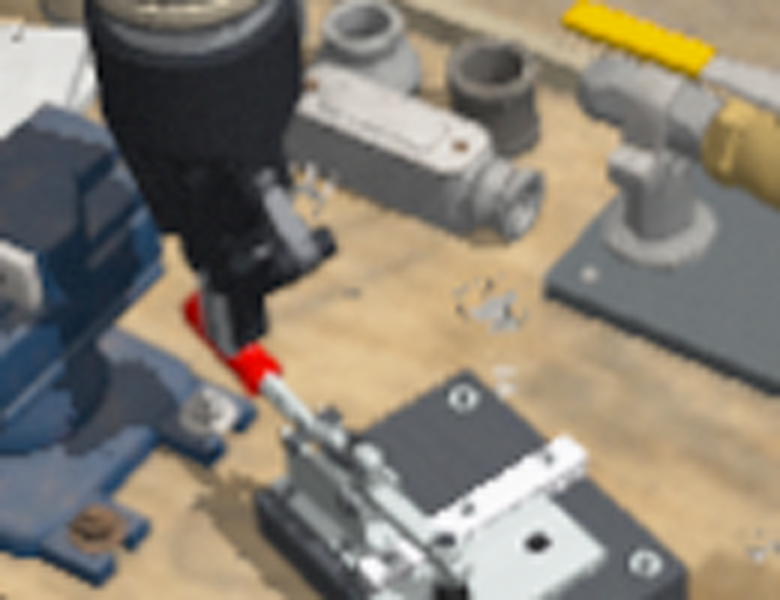

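View pics/w16.png

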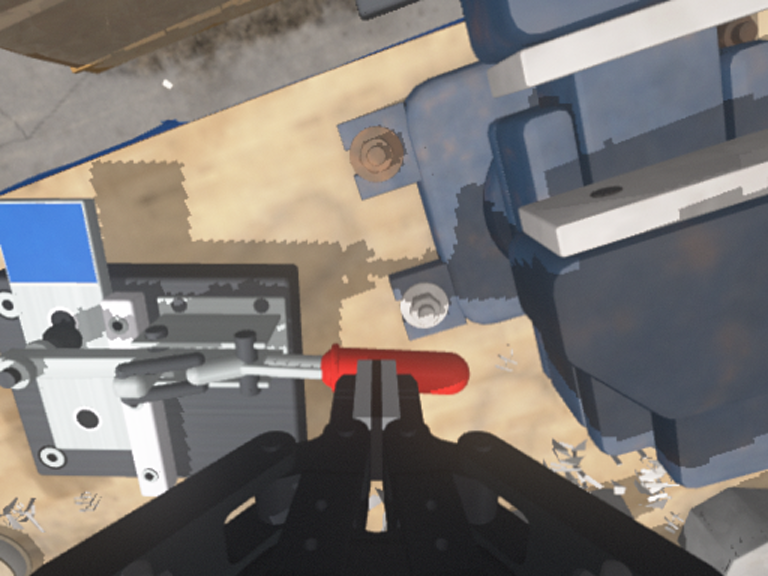

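```bash
python3 -m creep '[{"xyz":[0.05,0,0],"turn":0,"jaw":0},{"xyz":[0.09,0,0],"turn":0,"jaw":0}]'; python3 -m creep '[{"xyz":[0.08,0,0],"turn":0,"jaw":0},{"xyz":[0.12,0,0],"turn":0,"jaw":0}]';python3 - <<'E'
from h import *
st()
E
```

```text
time: 18.9
tcp_pos: [480.8, -249.6, 58.8]
tcp_rot: [0.574, -0.415, 0.572, 0.414]
force: [-9.3, 5.6, 30.5]
finger_gap: -0.2
time: 19.07
tcp_pos: [480.8, -249.6, 58.5]
tcp_rot: [0.573, -0.414, 0.572, 0.415]
force: [-11.7, 7.2, 39.5]
finger_gap: -0.1
t 19.07 tcp [ 480.85 -249.57   58.54] blk [-30.11 116.82  58.54] F_blk [-13.38   3.13  39.54] gap -0.1
yaw of tool z in block deg -0.3135485528853037 tilt [-1.  0.  0.]
```

```bash
python3 -m creep '[{"xyz":[0.12,0,0],"turn":0,"jaw":0},{"xyz":[0.17,0,0],"turn":0,"jaw":0}]'
python3 - <<'E'
from h import *
st()
E
python3 -m creep '[{"xyz":[-0.3,0,0],"turn":0,"jaw":0},{"xyz":[-0.9,0,0],"turn":0,"jaw":0},{"xyz":[-1.8,0,-0.2],"turn":0,"jaw":0},{"xyz":[-2.5,0.5,-0.8],"turn":0,"jaw":0},{"xyz":[-3,0.5,-1.2],"turn":0,"jaw":0}]'
python3 - <<'E'
from h import *
st();o=bot.get_obs();np.save('w17.npy',np.r_[o['tcp_pos'],o['tcp_rot']])
im=vision.capture('wrist');cv2.imwrite('pics/w17raw.png',im[:,:,::-1]); crop(im,0,0,512,384,1.5,'pics/w17.png')
im=vision.capture('scene'); cv2.imwrite('pics/s17raw.png',im[:,:,::-1]);crop(im,165,155,110,90,7,'pics/s17.png')
im=vision.capture('side'); cv2.imwrite('pics/d17raw.png',im[:,:,::-1]);crop(im,235,175,110,90,7,'pics/d17.png')
E
```

```text
time: 19.23
tcp_pos: [480.9, -249.6, 58.2]
tcp_rot: [0.573, -0.413, 0.573, 0.416]
force: [-16.9, 10.2, 54.5]
finger_gap: -0.2
t 19.23 tcp [ 480.93 -249.6    58.19] blk [-30.02 116.82  58.19] F_blk [-19.28   4.31  54.52] gap -0.2
yaw of tool z in block deg -0.3359294871914071 tilt [-1.  0.  0.]
time: 19.65
tcp_pos: [445.6, -289.5, 180.3]
tcp_rot: [0.572, -0.413, 0.573, 0.416]
force: [0.5, -0.8, 0.3]
finger_gap: 0.0
t 19.65 tcp [ 445.58 -289.55  180.29] blk [-50.81  67.7  180.29] F_blk [ 0.69 -0.58  0.33] gap 0.0
yaw of tool z in block deg -0.40566011156134685 tilt [-1.  0.  0.]
```

View pics/w17.png

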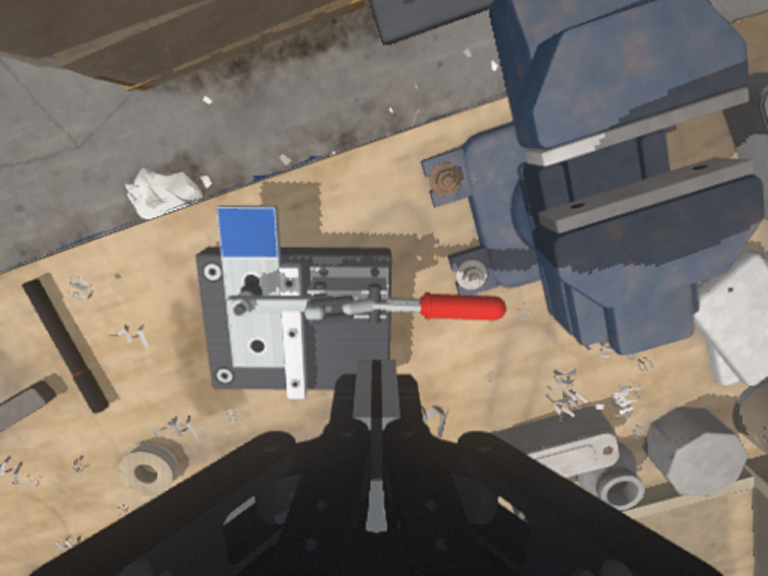

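View pics/s17.png

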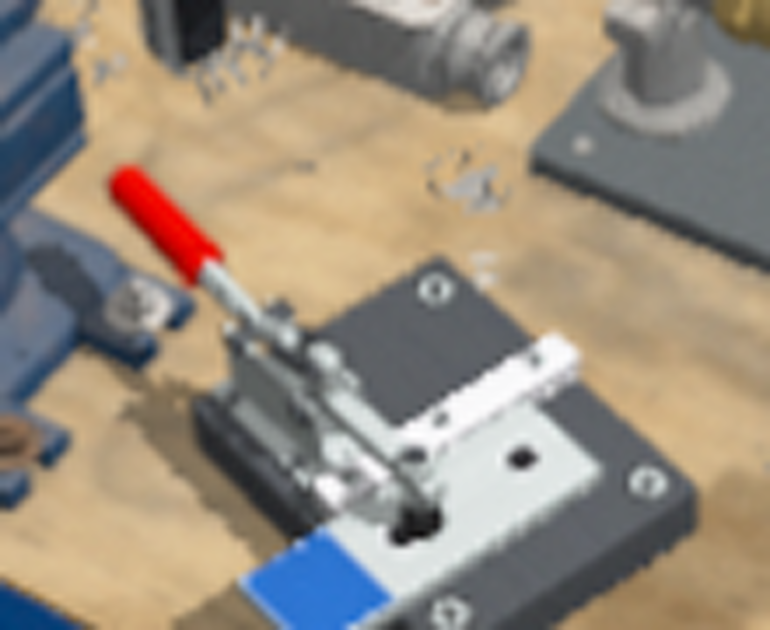

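View pics/d17.png

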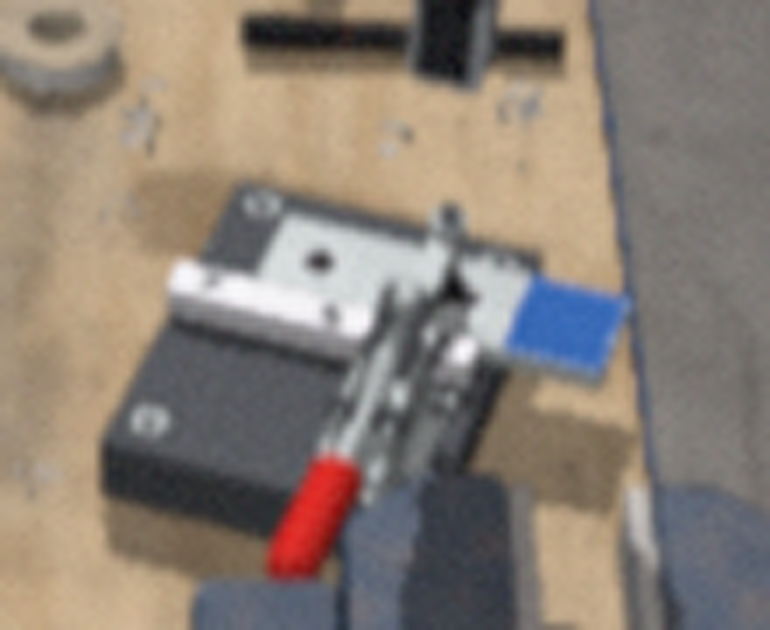

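Run:
```python
from h import *
np.set_printoptions(precision=0,suppress=True)
B=Bm();P=lambda p:BO+B@np.array(p,float)
w=np.load('w17.npy');c=cam('wrist',{'tcp_pos':w[:3],'tcp_rot':w[3:]})
s=cam('scene');d=cam('side')
for j in (1.3,1.4,1.48,1.53):
    t=j-.052; pts=[P([-30,66+r*np.sin(t),60+r*np.cos(t)]) for r in (0,85)]
    print(j,'S',((proj(s,pts)-[165,155])*7).tolist(),'D',((proj(d,pts)-[235,175])*7).tolist(),'W',(proj(c,pts)*1.5).tolist())
S=lambda x,y:((x+.5)/7-.5+165,(y+.5)/7-.5+155)
D=lambda x,y:((x+.5)/7-.5+235,(y+.5)/7-.5+175)
np.set_printoptions(precision=1)
for n,a,b in(('grip base',(205,268),(340,462)),('grip end',(122,178),(290,572)),):
    print(n,B.T@(tri(s,S(*a),d,D(*b))-BO))
W=lambda x,y:(x/1.5,y/1.5)
for n,a,b in(('grip base',(205,268),(421,306)),('grip end',(122,178),(505,308))):
    print(n,B.T@(tri(s,S(*a),c,W(*b))-BO))
```

```text
1.3 S [[266.04941689664315, 319.86103146429], [121.5806602944096, 133.58915250265494]] D [[370.47874218784636, 407.6219359186538], [293.29456673535947, 521.0734867620788]] W [[374.28011930916887, 302.70592545696826], [508.2353731893208, 319.2322747551384]]
1.4 S [[266.04941689664315, 319.86103146429], [120.46940708856388, 146.9257393866985]] D [[370.47874218784636, 407.6219359186538], [289.5850382523396, 546.3996039845179]] W [[374.28011930916887, 302.70592545696826], [508.2063313816582, 314.1329687274202]]
1.48 S [[266.04941689664315, 319.86103146429], [120.60077933669146, 158.67467855808894]] D [[370.47874218784636, 407.6219359186538], [287.25787897492694, 565.4572650708192]] W [[374.28011930916887, 302.70592545696826], [507.1872235771854, 310.1689146604605]]
1.53 S [[266.04941689664315, 319.86103146429], [121.1368121019054, 166.46544712190803]] D [[370.47874218784636, 407.6219359186538], [286.09888559810804, 576.7583023173263]] W [[374.28011930916887, 302.70592545696826], [506.132101042322, 307.754020311456]]
grip base [-31.1  97.1  64.7]
grip end [-31.  148.2  67.7]
grip base [-32.2  96.3  65.5]
grip end [-29.8 151.1  64.2]
```

```bash
python3 -m creep '[{"xyz":[0,-0.8,-0.8],"turn":0,"jaw":0},{"xyz":[0,-1.6,-1.6],"turn":0,"jaw":0},{"xyz":[0.6,-2.1,-2.1],"turn":0,"jaw":0},{"xyz":[0.9,-2.1,-2.1],"turn":0,"jaw":0},{"xyz":[0.9,-2.1,-2.1],"turn":0,"jaw":0}]'; python3 -m creep '[{"xyz":[0,0,0],"turn":0,"jaw":0},{"xyz":[0,0,0],"turn":0,"jaw":0}]'
python3 - <<'E'
from h import *
st();o=bot.get_obs();np.save('w18.npy',np.r_[o['tcp_pos'],o['tcp_rot']])
im=vision.capture('wrist');cv2.imwrite('pics/w18raw.png',im[:,:,::-1]); crop(im,150,30,200,150,4,'pics/w18.png')
E
```

```text
time: 20.22
tcp_pos: [498.9, -394.9, 136.9]
tcp_rot: [0.573, -0.409, 0.574, 0.418]
force: [-1.6, 1.0, -0.4]
finger_gap: 0.1
time: 20.38
tcp_pos: [497.2, -392.0, 134.2]
tcp_rot: [0.573, -0.407, 0.574, 0.42]
force: [-0.7, 0.9, -0.6]
finger_gap: -0.1
t 20.38 tcp [ 497.17 -392.    134.16] blk [ 30.71 -13.   134.16] F_blk [-0.92  0.62 -0.6 ] gap -0.1
yaw of tool z in block deg -0.18843503744501502 tilt [-1.    0.02  0.01]
```

View pics/w18.png

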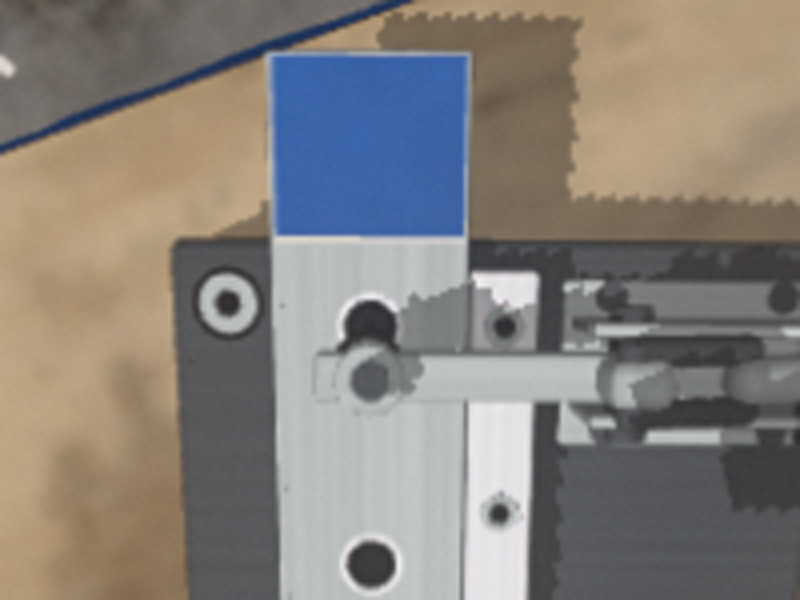

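Run:
```python
from h import *
np.set_printoptions(precision=2,suppress=True)
B=Bm();w=np.load('w18.npy');c=cam('wrist',{'tcp_pos':w[:3],'tcp_rot':w[3:]})
W=lambda x,y:((x+.5)/4-.5+150,(y+.5)/4-.5+30)
Q=lambda p,z:B.T@(onz(c,W(*p),z)-BO)
print('front',Q((268,53),38),Q((470,53),38),'dye',Q((274,236),38),Q((467,236),38),'edge',Q((182,240),30),Q((550,241),30))
print('bar+y',Q((467,240),38),Q((464,590),38),'fence',Q((471,275),42),Q((467,590),42))
C=-c[2].T@c[3];print('cam',B.T@(C-BO))
im=vision.capture('scene');cv2.imwrite('pics/s18.png',im[:,:,::-1])
```

```text
front [-88.24 -39.49  38.  ] [-88.38  -0.75  38.  ] dye [-54.82 -39.27  38.  ] [-54.92  -0.72  38.  ] edge [-54.18 -59.01  30.  ] [-54.17  16.95  30.  ]
bar+y [-54.16  -0.7   38.  ] [18.38  0.02 38.  ] fence [-47.49  -0.02  42.  ] [17.29  0.42 42.  ]
cam [-50.22 -15.8  290.03]
```

View pics/s18.png

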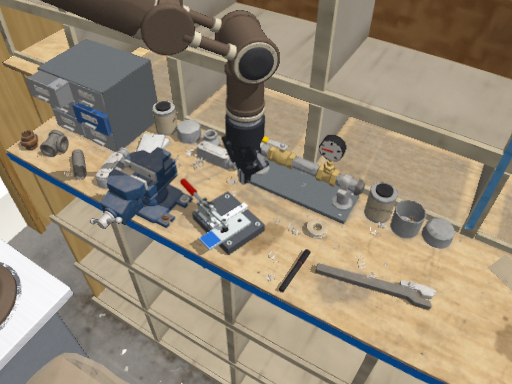

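```bash
python3 -m creep '[{"xyz":[-0.5,0,0],"turn":0,"jaw":0},{"xyz":[-1,0,0],"turn":0,"jaw":0},{"xyz":[-1,0,0],"turn":0,"jaw":0}]'; python3 -c "
from h import *
print(job.hand_in())"
```

```text
time: 20.73
tcp_pos: [501.6, -395.2, 182.8]
tcp_rot: [0.574, -0.413, 0.573, 0.415]
force: [0.9, 0.2, 2.1]
finger_gap: 0.0
the job is handed in; nothing more can be done
None
```

The bar is set up for sawing and the job is handed in, at about 21 s of the 67 s allowed. With the gripper closed, I pushed the bar flat against the fence, slid it along to the line, and pressed it against the fence again. I then pushed the clamp handle over and down to its stop and took the hand away.

**Last checks:**
- **Overhang:** the wrist camera gave about 35 mm. The dye boundary read 0.4 to 0.7 mm past the block's front edge in different pictures, which is within the calibration error.
- **Fence:** the bar is parallel to the fence. The pictures show a gap of at most about 0.5 mm, and the second push stopped at the same place as the first, so I take it as touching.
- **Clamp:** the handle's measured position fits 1.53 rad, and it stayed there after I let go.
- **Other things:** the marker, tape and conduit body look unmoved by eye in the last scene picture; I did not measure them.

**What went wrong or disagreed:**
- **Fingertip position:** touching the bench put the closed fingertips about 12.5 mm behind the reported TCP, not 19 mm ahead of it. I used the measured value for all heights.
- **Hard touch:** a fast descent brought the fingertip down on the block top with about 95 N at the wrist, under the 120 N limit. The bar showed no shift afterwards.
- **Handle start:** it measured about 10 mm farther towards the block's +y side at the top than the description gives. This did not affect the closing.

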